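Check a warmed mug with the thermometer wand

TASK

Check how warm the empty green mug is with the thermometer wand that was left lying on the bar. First set the wand nose-down in its slanted cradle and let go, then take it again by the ribbed black tail grip so that it can hang straight down: hold it upright, nose down, two to six centimetres above the mug's rim and aimed at the middle of the mug's bottom, dead still for at least one second. Then put it back in the cradle, nose all the way down against the foot, let go, and do not drop the wand or shift the mug, the bowl or the spotted cup.

Things in the scene. Friction and masses are not known exactly. Their poses are not given: they have to be found in the camera images.
- wand: thermometer wand, straight bar 170 long, 26 wide, 24 mm high, 0.12 kg, centre of mass 62 mm from the nose end; orange nose, white middle with a display on top, black ribbed tail grip (118 to 170 mm from the nose end). Starts flat on the bar, nose roughly to the robot. Origin: centre of the underside, half way along; x from nose (-85 mm) to tail (+85 mm), z out of the display face
- wand_nose (a point): centre of the wand's nose end face, where the dark lens is, at x = -85, z = +12 mm in the wand's frame; axes as the wand's. The wand looks out of it, along the wand's -x
- wand_tail_grip (a point): centre of the wand's section in the black ribbed tail grip, 140 mm from the nose end; axes as the wand's
- cradle: fixed grey cradle, low end roughly to the robot: trough rising at 45 degrees along its +x, 33 mm wide inside, side walls 14 mm high, 41 mm over the walls, floor 90 mm long from a 16 mm foot plate at the low end to the top, 89 mm over the bar; black base 110 x 70 x 8 mm. The wand stands free beyond 90 mm. Origin: centre of the base's underside; x level to the high end, z up
- cradle_foot (a point): where the centre of the wand's nose end face lies when the wand is fully home in the cradle, 30 mm above the bar, 43 mm from the cradle's origin towards its low end; axes as the cradle's. The seated wand's x axis points 45 degrees up from here, towards the cradle's +x
- mug: dark green mug, round body 82 mm across, 89 mm high to the rim, open top; loose. Origin: at the underside, 15 mm off the round body's centre towards the handle; the handle points to -y, reaching 56 mm from the origin; z up
- mug_bottom (a point): middle of the mug's inner bottom, on the axis of its round body, 7 mm above the bar: the point to aim at; axes as the mug's
- bowl: square brown stoneware bowl, 110 x 110 x 66 mm, loose, leave it alone; origin: centre of its underside
- cup: cream ceramic cup with dark spots, 70 mm across, 74 mm high, loose, leave it alone; origin: centre of its underside

How it is judged:
On the way, in this order (a step that is already met when the one before it is completed fails the run):
1. the wand lies nose-down in the cradle, let go, its nose within 12 mm of its home at the foot (distance between wand_nose and cradle_foot below 0.012 m and angle between wand's own x axis and vertical between 0.62 and 0.95 rad and contact force between the fingers and wand below 0.1 N and linear speed of wand below 0.03 m/s), for 0.2 s.
2. gripped near its tail grip (45 mm), the wand points straight down (0.2 rad), nose 6 to 76 mm over the mug rim, aimed within 18 mm of the mug bottom's middle, held still for 1 s (contact force between the fingers and wand above 0.5 N and distance between the grasp point and wand_tail_grip below 0.045 m and angle between wand's own x axis and vertical below 0.2 rad and z of wand_nose in the frame of mug between 0.095 and 0.165 m and y of mug_bottom in the frame of wand_nose between -0.018 and 0.018 m and z of mug_bottom in the frame of wand_nose between -0.018 and 0.018 m and linear speed of wand below 0.02 m/s and angular speed of wand below 0.2 rad/s), for 1 s.
At the end, for the whole second after the job is handed in: The wand lies at rest in the cradle along the slope, nose down, let go, the centre of its nose within 12 mm of its home at the foot; the mug stands within 20 mm, and the bowl and the spotted cup within 30 mm, of where they were (distance between wand_nose and cradle_foot below 0.012 m and angle between wand's own x axis and vertical between 0.62 and 0.95 rad and contact force between the fingers and wand below 0.1 N and linear speed of wand below 0.02 m/s and distance of mug from where it was at the start of the episode below 0.02 m and distance of each of bowl, cup from where it was at the start of the episode below 0.03 m); the robot touches nothing.
It fails at once if the mug is shifted by more than 20 mm or tipped (distance of mug from where it was at the start of the episode above 0.02 m or angle between mug's own z axis and vertical above 0.3 rad).
It fails at once if the bowl or the spotted cup is shifted by more than 30 mm (distance of any of bowl, cup from where it was at the start of the episode above 0.03 m).
It fails at once if the wand is dropped (falls freely faster than 0.7 m/s) (contact force between the fingers and wand below 0.1 N and linear speed of wand above 0.7 m/s).
It also fails if it takes over 64 s, if anything falls off the work surface, if the arm or the gripper's body presses on something with over 40 N, if the wrist force passes 120 N, or if a joint passes its speed limit or range.

ROBOT

A 6-joint arm with a two-finger parallel gripper is mounted at the origin on a cart in front of the work surface, level with it; the furniture and walls round the work are solid. World frame = base frame: x ahead of the robot, y to its left, z up, the work surface at z = 0. Lengths are in m, angles in rad, forces in N, time in s.
With the tool pointing down it reaches from about 0.375 to 0.9 m from the base axis. Payload 3.1 kg.
Tool frame: the origin (TCP) lies at the very end of the fingers, on their centre line; the grasp point (between the pads) lies 19 mm behind it (grip_depth is the distance from the TCP to the grasp point, in m); z points along the fingers, y is the line along which they close (so a half turn about z gives the same grasp; the last joint's range is limited). The gripper opens to 85 mm and grips with 20 to 120 N. Pads are 22 mm wide; open, the fingers measure 114 mm over their backs; the gripper's body (76 mm by 85 mm) begins 54 mm behind the grasp point. The pads swing forward as they close: fully open they stand 13 mm farther back than shut.
Start: joints at [-1.375, 0.527, 1.433, -0, 1.181, -0.178], TCP at [0.229, -0.582, 0.231] pointing down, gripper open.
Joint ranges: [-3.08, 3.08], [-0.75, 2.2], [0.22, 2.44], [-1.43, 4.57], [0, 2.65], [-2.85, 2.85]. Speed limits (rad/s): [2.79, 2.79, 3.14, 3.14, 3.14, 3.14].

INTERFACE

Orientations are given as a unit quaternion [x, y, z, w].
In Python, from station import * gives the robot as it stands.
- The arm moves only by the tool apply_moves, never from a script. Its argument "plan" is a list of rows, each a list of 7 numbers: the shift along the tool's x, y, z in m, then the turn, a rotation vector about the tool's x, y, z in rad, then the gripper command: -1 is fully open, 1 is shut, values between are in proportion. In form: [[dx, dy, dz, wx, wy, wz, jaw], ...]. A call has 1 to 8 rows; each row shifts and turns the commanded pose from where the row before left it, along the tool's axes as they then stand; what a row does not reach is not made up. A row lasts 1/8 s, in which the tool goes at most 62.5 mm and 10.7 degrees, less where a joint would pass 70% of its speed; a pose out of reach is approached as far as the arm can. A call is refused whole if a number of a shift passes 0.0625 or a number of a turn 0.188, either way. A call with a gripper value outside its range is refused whole. The fingers move at their own pace and stop on an object; "force" is the grip in N (left out, the last holds). Time passes only in rows, so rows that do not move let the fingers close. It gives the time, the measured TCP pose, the force, the opening and the grip force at its end, in the units of the state.
- sense(): the state, without advancing time (a new reading comes with each control period).
- snapshot(name): name is "side" or "top"; returns the picture (420x560x3 uint8, red, green, blue); there is no depth.
- calibration(name): a dict with "camera_matrix" (3x3 intrinsics, pixels), "R" (3x3) and "t" (3): a world point X has camera coordinates R X + t. Camera axes: x right, y down, z forward; pixel columns grow to the right and rows downward; lengths in m; the calibration is good to about 2 mm. A picture is of the moment at which its call begins. calibration takes no time and is no camera call.
- sign_off(): hands the job in; it is judged then, once.
The state is a dict: "t": time; "q": joint angles; "qd": joint speeds; "tau": joint torques, N m; "tcp_pos": TCP position; "tool_rot": TCP orientation; "force": force on the tool from outside, world axes, zero at the start; "ft_torque": the same for the moment, N m; "finger_gap": opening from 0.0 (shut) to 1.0 (fully open); "gripper_force": force on a finger pad.
Only numpy, scipy, OpenCV 4.12 (cv2) and the standard library are available. Lean on these libraries where they do the work, as an engineer would, in place of code of your own. Each camera call takes 0.05 s, during which the arm holds its last target. There are 200 camera calls.

## Working session

There is one attempt and no reset: what is moved stays moved. The work goes in short steps, Python scripts to look and compute and a tool call to move; the robot and the scene stay as the last step left them, time stands still between calls to the robot, and variables do not carry over. Pictures are saved under pics/ and viewed, at most 10 in all, crops included, and the job is handed in when it is done.

Besides the shell and the picture viewer there is one more tool, called after "Call:" by a JSON object that holds its "api" and its "payload". apply_moves: Moves the arm, as the interface text tells. Its arguments: {"type":"object","properties":{"plan":{"type":"array"},"force":{"type":"number"}},"required":["plan"]}

```bash
mkdir -p pics; ls; python3 - <<'E'
from station import *
import cv2
s=sense();print(s)
for n in("side","top"):
    cv2.imwrite(f"pics/{n}0.png",snapshot(n)[:,:,::-1]);c=calibration(n);print(n,c)
E
```

```text
pics
{'t': 0.0, 'q': array([-1.37450023e+00,  5.28464258e-01,  1.43392315e+00, -8.88230080e-06,
        1.18139290e+00, -1.78472768e-01]), 'qd': array([-0.00010959, -0.00014532, -0.00029386, -0.00067137,  0.0008129 ,
        0.00013538]), 'tau': array([ 7.04891263e-04, -4.42351770e+01, -1.78023612e+01, -6.48348737e-05,
        8.48212367e-03, -2.75324425e-06]), 'tcp_pos': array([ 0.22868302, -0.58088072,  0.23032816]), 'tool_rot': array([ 9.82493946e-01,  1.86291304e-01, -1.38543315e-05, -1.09374510e-03]), 'force': array([-0.10907571, -1.00549796, -0.01862088]), 'ft_torque': array([0.00435019, 0.00149911, 0.02386341]), 'gripper_force': 0.0, 'finger_gap': 1.0043435235693596}
side {'camera_matrix': array([[379.37611571,   0.        , 277.33985154],
       [  0.        , 379.37611571, 209.64745324],
       [  0.        ,   0.        ,   1.        ]]), 'R': array([[-0.99988379, -0.01500819, -0.00267599],
       [-0.00541264,  0.51359019, -0.85801854],
       [ 0.01425167, -0.85790435, -0.51361174]]), 't': array([0.53392735, 0.1604111 , 0.71109881])}
top {'camera_matrix': array([[394.24099875,   0.        , 276.5642857 ],
       [  0.        , 394.24099875, 206.24327441],
       [  0.        ,   0.        ,   1.        ]]), 'R': array([[ 0.05224627, -0.99862411, -0.00449494],
       [-0.97641187, -0.05013887, -0.21001419],
       [ 0.20949987,  0.01536138, -0.977688  ]]), 't': array([-0.2095952 ,  0.53015682,  0.8201404 ])}
```

View pics/top0.png

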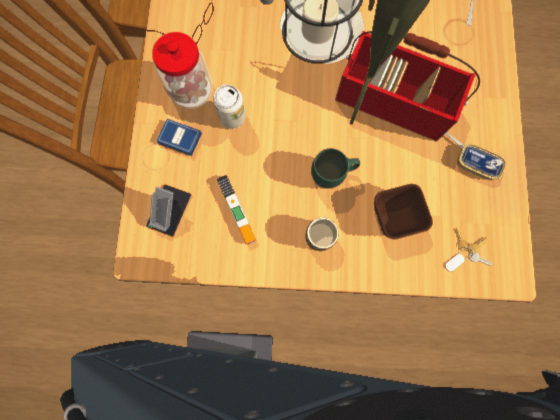

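View pics/side0.png

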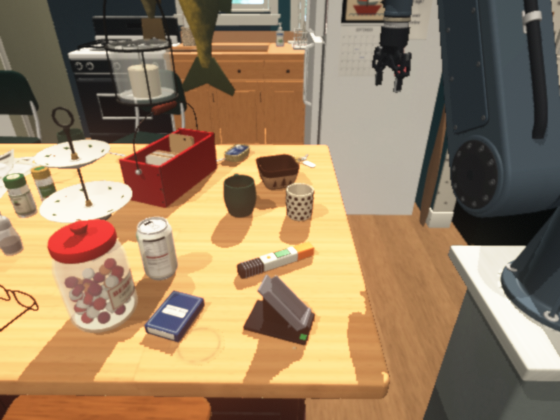

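The top view has image up = +x and left = +y. The wand's tail is at (225,182) and its nose at (249,240). The cradle is at (168,210), the mug body at (330,168) with its handle to the right, the cup at (322,234) and the bowl at (403,211). I'll zoom in and measure.

```bash
cat > h.py <<'E'
from station import *
import cv2, numpy as np
from scipy.spatial.transform import Rotation as R
def ray(n,uv):
    c=calibration(n);K,Rm,t=c["camera_matrix"],c["R"],c["t"]
    d=Rm.T@np.linalg.solve(K,[uv[0],uv[1],1.]);return -Rm.T@t,d
def onz(n,uv,z):
    o,d=ray(n,uv);return o+d*(z-o[2])/d[2]
def proj(n,X):
    c=calibration(n);p=c["camera_matrix"]@(c["R"]@np.asarray(X,float)+c["t"]);return p[:2]/p[2]
def hsv(im): return cv2.cvtColor(im,cv2.COLOR_RGB2HSV)
np.set_printoptions(precision=4,suppress=True)
E
python3 - <<'E'
from h import *
im=cv2.imread("pics/top0.png")
a=cv2.resize(im[165:260,130:350],None,fx=3.6,fy=3.6,interpolation=cv2.INTER_CUBIC);
s=cv2.imread("pics/side0.png")
b=cv2.resize(s[235:350,225:325],None,fx=5,fy=5,interpolation=cv2.INTER_CUBIC)
cv2.imwrite("pics/a.png",a);cv2.imwrite("pics/b.png",b)
# wand: non-wood pixels in region
h=hsv(im[:,:,::-1].copy())
roi=np.zeros(im.shape[:2],np.uint8);roi[172:248,212:262]=1
H,S,V=h[...,0],h[...,1],h[...,2]
org=((H>8)&(H<17)&(S>215)&(V>150)&(roi>0))
wht=((S<90)&(V>130)&(roi>0)); blk=((V<85)&(roi>0))
for n,m in(("o",org),("w",wht),("b",blk)):
    ys,xs=np.nonzero(m);print(n,len(xs),xs.mean(),ys.mean(),xs.min(),xs.max(),ys.min(),ys.max(),onz("top",(xs.mean(),ys.mean()),.024))
for p in [(325,168),(245,235)]: print(h[p[1],p[0]])
E
```

```text
o 10 242.7 234.9 240 248 228 242 [ 0.4767 -0.1081  0.024 ]
w 276 235.7644927536232 208.05072463768116 219 252 180 242 [ 0.538  -0.0877  0.024 ]
b 79 225.15189873417722 184.9367088607595 218 233 176 196 [ 0.5917 -0.0589  0.024 ]
[26 71 61]
[ 19 237 246]
```

View pics/a.png

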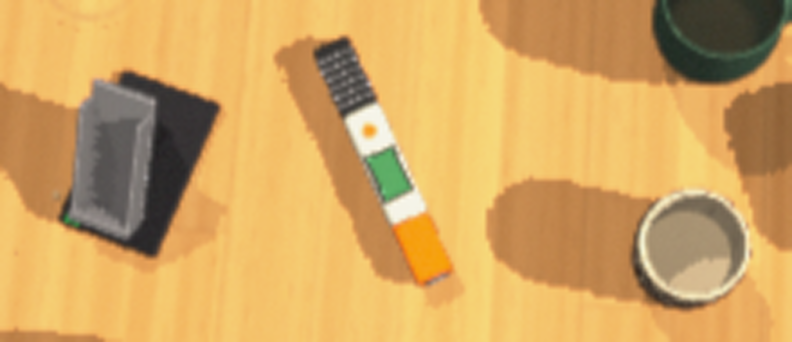

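View pics/b.png

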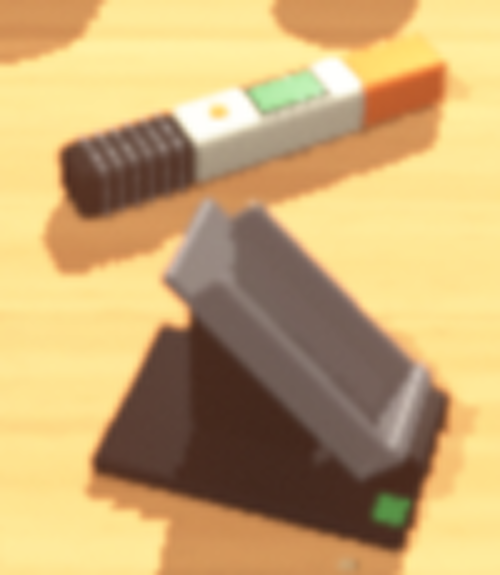

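The crops show the wand's top face corners at (314,48), (347,37), (452,270) and (422,286) in crop a. The cradle's base corners are at (127,70), (219,103), (156,257) and (62,220), and the trough's low end faces the robot. Next I'll compute the poses.

```bash
python3 - <<'E'
from h import *
fa=lambda c:((c[0]+.5)/3.6-.5+130,(c[1]+.5)/3.6-.5+165)
fb=lambda c:((c[0]+.5)/5-.5+225,(c[1]+.5)/5-.5+235)
print("cams",ray("top",(0,0))[0],ray("side",(0,0))[0])
w=np.array([onz("top",fa(c),.024) for c in [(314,48),(347,37),(452,270),(422,286)]])
t=(w[0]+w[1])/2;n=(w[2]+w[3])/2;d=t-n
print("wand tail",t,"nose",n,np.linalg.norm(d),np.linalg.norm(w[0]-w[1]),np.degrees(np.arctan2(d[1],d[0])))
# side: tail top mid?, nose top corner edges  
for c in [(65,150),(180,107),(360,72),(445,65),(410,35),(62,150)]: print(" side",onz("side",fb(c),.024))
b=np.array([onz("top",fa(c),.008) for c in [(127,70),(219,103),(156,257),(62,220)]])
sb=np.array([onz("side",fb(c),.008) for c in [(95,462),(165,328),(447,392),(405,548)]])
print("base top",b,"\nside",sb)
for q,(hi,lo) in (("t",((b[0]+b[1])/2,(b[2]+b[3])/2)),("s",((sb[0]+sb[1])/2,(sb[2]+sb[3])/2))):
    d=hi-lo;print(q,(hi+lo)/2,np.linalg.norm(d),np.degrees(np.arctan2(d[1],d[0])))
for nm in("top","side"):
    im=cv2.imread(f"pics/{nm}0.png");h=hsv(im[:,:,::-1].copy());H,S,V=[h[...,i] for i in range(3)]
    box={"top":(300,370,140,195),"side":(215,265,170,222)}[nm]
    m=np.zeros(H.shape,np.uint8);x0,x1,y0,y1=box
    b_=im[...,0].astype(int);g=im[...,1].astype(int);r=im[...,2].astype(int)
    m[y0:y1,x0:x1]=((g>=r+2)&(V<140))[y0:y1,x0:x1]*255
    cs,_=cv2.findContours(m,0,cv2.CHAIN_APPROX_NONE);c=max(cs,key=cv2.contourArea)
    print(nm,cv2.boundingRect(c),cv2.contourArea(c))
    cv2.imwrite(f"pics/m_{nm}.png",m)
    # per-row extents
    x,y,wd,ht=cv2.boundingRect(c)
    for r_ in range(y,y+ht,3):
        xs=np.nonzero(m[r_])[0]; print(r_,xs.min() if len(xs) else 0,xs.max() if len(xs) else 0,end="; ")
    print()
E
```

```text
cams [ 0.3568 -0.1953  0.9122] [0.5246 0.5357 0.5043]
wand tail [ 0.6118 -0.0486  0.024 ] nose [ 0.4619 -0.128   0.024 ] 0.16966920919585327 0.022538167204027452 27.9037589463456
 side [ 0.6136 -0.0533  0.024 ]
 side [ 0.5694 -0.0814  0.024 ]
 side [ 0.4951 -0.1061  0.024 ]
 side [ 0.459  -0.1114  0.024 ]
 side [ 0.4727 -0.1329  0.024 ]
 side [ 0.6148 -0.0533  0.024 ]
base top [[0.5907 0.0868 0.008 ]
 [0.5715 0.0239 0.008 ]
 [0.468  0.0543 0.008 ]
 [0.4888 0.1176 0.008 ]] 
side [[0.5893 0.0911 0.008 ]
 [0.5695 0.0282 0.008 ]
 [0.4689 0.0581 0.008 ]
 [0.4869 0.1251 0.008 ]]
t [0.5297 0.0707 0.008 ] 0.10722491695849658 -16.586215378419233
s [0.5287 0.0756 0.008 ] 0.10639363623760618 -17.492740472755116
top (312, 149, 47, 38) 1132.5
149 326 333; 152 320 340; 155 317 343; 158 315 347; 161 314 358; 164 313 358; 167 312 355; 170 312 350; 173 312 346; 176 313 344; 179 315 343; 182 317 340; 185 321 336; 
side (235, 175, 2, 1) 0.0
175 235 236;
```

Call:
{"api": "apply_moves", "payload": {"plan": [[0.042,-0.029,0,0,0,-0.014,-0.3],[0.042,-0.029,0,0,0,-0.014,-0.3],[0.042,-0.029,0,0,0,-0.014,-0.3],[0.042,-0.029,0,0,0,-0.014,-0.3],[0.042,-0.029,0,0,0,-0.014,-0.3],[0.042,-0.029,0,0,0,-0.014,-0.3],[0.042,-0.029,0,0,0,-0.014,-0.3],[0.042,-0.029,0,0,0,-0.014,-0.3]], "force": 80}}

```text
t: 1.1
tcp_pos: [0.4401, -0.2305, 0.2311]
tool_rot: [0.97, 0.241, -0.0, -0.0]
force: [0.7, -0.6, -0.2]
finger_gap: 0.649
gripper_force: 0.0
```

```bash
cat >> h.py <<'E'
def mat(xa,za):  # tool rotation from x axis hint and z axis
    z=np.array(za,float);z/=np.linalg.norm(z);x=np.array(xa,float);x-=z*(x@z);x/=np.linalg.norm(x)
    return np.c_[x,np.cross(z,x),z]
def go(p,Rt=None,n=None,pr=True):
    """rows from the measured pose to TCP p, rotation Rt"""
    s=sense();p0=s["tcp_pos"];R0=R.from_quat(s["tool_rot"]);Rt=R0 if Rt is None else R.from_matrix(Rt)
    w=(R0.inv()*Rt).as_rotvec();d=np.asarray(p)-p0
    m=max(int(np.ceil(max(np.linalg.norm(d)/.055,np.linalg.norm(w)/.17))),1);n=n or m
    print("t",s["t"],"tcp",p0,"q",s["q"],"gap",s["finger_gap"],"need",m,"rows",n)
    r=R0;out=[]
    for i in range(n): out.append(np.r_[r.inv().apply(d/n),w/n]);r=r*R.from_rotvec(w/n)
    if pr: print(np.round(out,4))
def hd(a): a=np.radians(a);return np.array([np.cos(a),np.sin(a),0])
E
python3 -c "
from h import *
go([.569,-.070,.10],mat(hd(27.9),[0,0,-1]))"
```

```text
t 1.1 tcp [ 0.4401 -0.2305  0.2311] q [-0.7078  0.3564  1.748   0.0001  1.0376  0.3759] gap 0.6491630591509153 need 5 rows 5
[[ 0.0378 -0.0163  0.0262 -0.0001  0.      0.    ]
 [ 0.0378 -0.0163  0.0262 -0.0001  0.      0.    ]
 [ 0.0378 -0.0163  0.0262 -0.0001  0.      0.    ]
 [ 0.0378 -0.0163  0.0262 -0.0001  0.      0.    ]
 [ 0.0378 -0.0163  0.0262 -0.0001  0.      0.    ]]
```

Call:
{"api": "apply_moves", "payload": {"plan": [[0.038,-0.016,0.02,0,0,0,-0.2],[0.038,-0.016,0.02,0,0,0,-0.2],[0.038,-0.016,0.02,0,0,0,-0.2],[0.038,-0.016,0.035,0,0,0,-0.2],[0.037,-0.017,0.035,0,0,0,-0.2],[0,0,0.02,0,0,0,-0.2],[0,0,0,0,0,0,-0.2]]}}

```text
t: 1.98
tcp_pos: [0.5672, -0.0711, 0.0793]
tool_rot: [0.97, 0.242, -0.002, -0.001]
force: [-0.1, -0.5, 0.1]
finger_gap: 0.599
gripper_force: 0.0
```

```bash
python3 - <<'E'
from h import *
go([.569,-.070,.006],mat(hd(27.9),[0,0,-1]))
t=snapshot("top");s=snapshot("side")
p=sense()["tcp_pos"];print([proj(n,p) for n in("top","side")])
a=cv2.resize(t[150:260,190:290],(500,550),interpolation=2);b=cv2.resize(s[200:300,220:330],(300*11//10,300),interpolation=2)
c=np.zeros((550,800,3),np.uint8);c[:,:500]=a;c[:250,500:]=cv2.resize(s[200:290,222:330],(300,250),interpolation=2)
cv2.imwrite("pics/c.png",c[...,::-1])
E
```

```text
t 1.975 tcp [ 0.5672 -0.0711  0.0793] q [-0.32    0.6731  1.6846 -0.0001  0.7889  0.763 ] gap 0.5994374422142693 need 2 rows 2
[[ 0.0012  0.0001  0.0366 -0.0018  0.0018  0.0005]
 [ 0.0011  0.      0.0366 -0.0018  0.0018  0.0005]]
[array([226.9531, 188.5041]), array([259.9713, 235.4401])]
```

View pics/c.png

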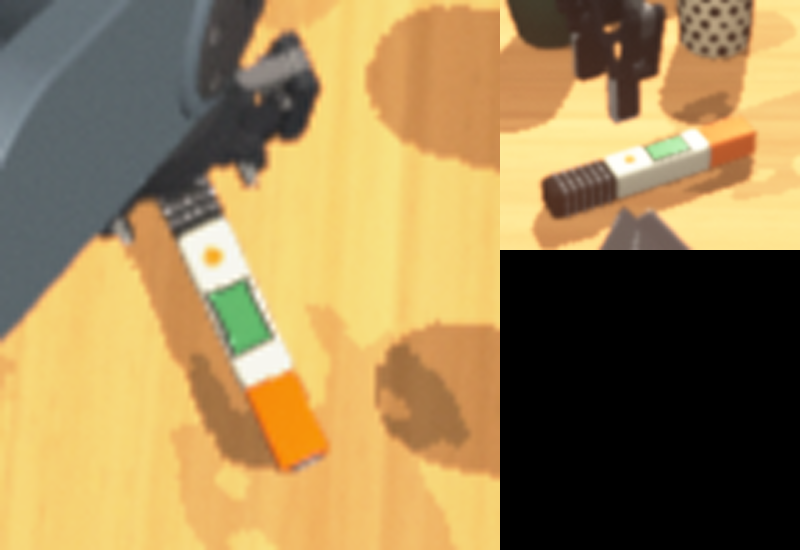

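The fingertips straddle the wand, at about (215,197) and (240,185) in top-view pixels. I'll go down and close.

Call:
{"api": "apply_moves", "payload": {"plan": [[0.001,0,0.036,0,0,0,-0.2],[0.001,0,0.033,0,0,0,-0.2],[0,0,0,0,0,0,0.3],[0,0,0,0,0,0,1],[0,0,0,0,0,0,1],[0,0,0,0,0,0,1]]}}

```text
t: 2.82
tcp_pos: [0.5713, -0.0715, 0.0135]
tool_rot: [0.971, 0.241, 0.001, 0.001]
force: [0.5, -0.2, -0.3]
finger_gap: 0.276
gripper_force: 79.2
```

Call:
{"api": "apply_moves", "payload": {"plan": [[0,0,0,0,0,0,0],[0,0,0,0,0,0,0],[0,0,0.009,0,0,0,0],[0,0,0,0,0,0,1],[0,0,0,0,0,0,1],[0,0,0,0,0,0,1]]}}

```text
t: 3.58
tcp_pos: [0.5704, -0.0711, 0.0031]
tool_rot: [0.971, 0.241, -0.0, -0.0]
force: [0.3, -0.2, -0.9]
finger_gap: 0.288
gripper_force: 80.1
```

```bash
python3 - <<'E'
from h import *
s=sense();print(s["tcp_pos"],s["finger_gap"],s["gripper_force"],s["force"])
a=-17.0;c=np.array([.5295,.073,0]);u=hd(a);up=np.array([0,0,1.])
foot=c-.043*u+.030*up;ax=(u+up)/2**.5;nrm=(up-u)/2**.5
R1=mat(ax,-nrm)
L=.120;D=.003 # TCP below wand centreline along -nrm (unknown; measured later)
seat=foot+ax*L
print("foot",foot,"seat grip centre",seat)
go(seat+nrm*.05+ax*.02+up*.0,R1)
E
```

```text
[ 0.5704 -0.0711  0.0031] 0.28831293563079613 80.07292628288269 [ 0.3292 -0.1819 -0.9339]
foot [0.4884 0.0856 0.03  ] seat grip centre [0.5695 0.0608 0.1149]
t 3.575 tcp [ 0.5704 -0.0711  0.0031] q [-0.3184  0.803   1.7021  0.      0.6369  0.7656] gap 0.28831293563079613 need 7 rows 7
[[ 0.0066 -0.0189 -0.023  -0.0439  0.1063  0.106 ]
 [ 0.007  -0.0186 -0.0231 -0.0439  0.1063  0.106 ]
 [ 0.0075 -0.0183 -0.0232 -0.0439  0.1063  0.106 ]
 [ 0.0081 -0.0181 -0.0231 -0.0439  0.1063  0.106 ]
 [ 0.0086 -0.018  -0.023  -0.0439  0.1063  0.106 ]
 [ 0.0091 -0.0179 -0.0229 -0.0439  0.1063  0.106 ]
 [ 0.0097 -0.0179 -0.0227 -0.0439  0.1063  0.106 ]]
```

Call:
{"api": "apply_moves", "payload": {"plan": [[0,0,-0.03,0,0,0,1],[0,0,-0.05,0,0,0,1],[0,0,-0.05,0,0,0.157,1],[0,0,-0.05,0,0,0.157,1],[0,0,0,0,0,0.157,1],[0,0,0,0,0,0.157,1],[0,0,0,0,0,0.157,1],[0,0,0,0,0,0,1]]}}

```text
t: 4.58
tcp_pos: [0.5702, -0.0711, 0.1832]
tool_rot: [0.989, -0.148, -0.0, -0.0]
force: [0.1, -0.0, -0.8]
finger_gap: 0.284
gripper_force: 80.3
```

```bash
cat >> h.py <<'E'
a=-17.0;cr=np.array([.5295,.073,0]);u=hd(a);up=np.array([0,0,1.])
foot=cr-.043*u+.030*up;ax=(u+up)/2**.5;nrm=(up-u)/2**.5
R1=mat(ax,-nrm)
E
python3 - <<'E'
from h import *
go(foot+ax*(.121+.03)+nrm*(.045-.009),R1)
E
```

```text
t 4.575 tcp [ 0.5702 -0.0711  0.1832] q [-0.3184  0.5204  1.6094 -0.0001  1.0122  1.5488] gap 0.28447998668658186 need 5 rows 5
[[-0.0085 -0.0252  0.0042 -0.      0.1572  0.0001]
 [-0.0091 -0.0252  0.0028 -0.      0.1572  0.0001]
 [-0.0094 -0.0252  0.0014 -0.      0.1572  0.0001]
 [-0.0095 -0.0252 -0.0001 -0.      0.1572  0.0001]
 [-0.0094 -0.0252 -0.0016 -0.      0.1572  0.0001]]
```

Call:
{"api": "apply_moves", "payload": {"plan": [[-0.009,-0.025,0.004,0,0.157,0,1],[-0.009,-0.025,0.003,0,0.157,0,1],[-0.009,-0.025,0.001,0,0.157,0,1],[-0.009,-0.025,0,0,0.157,0,1],[-0.009,-0.025,-0.002,0,0.157,0,1],[0,0,0,0,0,0,1],[0,0,0,0,0,0,1]]}}

```text
t: 5.45
tcp_pos: [0.5729, 0.0141, 0.1831]
tool_rot: [0.949, -0.147, 0.274, 0.059]
force: [-0.2, -0.2, -0.2]
finger_gap: 0.283
gripper_force: 80.3
```

```bash
python3 - <<'E'
from h import *
go(foot+ax*(.121+.03)+nrm*(.045-.009),R1)
t=snapshot("top");s=snapshot("side")
cv2.imwrite("pics/t1.png",t[...,::-1]);cv2.imwrite("pics/s1.png",s[...,::-1])
print("nose pred",[proj(n,foot+ax*.03+nrm*.057) for n in("top","side")], "ft",[proj(n,foot) for n in("top","side")])
c=np.zeros((600,800,3),np.uint8);c[:,:400]=cv2.resize(t[160:250,135:195],(400,600),interpolation=2)
c[:,400:]=cv2.resize(s[215:350,235:325],(400,600),interpolation=2)
cv2.imwrite("pics/d.png",c[...,::-1])
E
```

```text
t 5.45 tcp [0.5729 0.0141 0.1831] q [-0.0952  0.4394  2.0024 -0.7758  0.2061  2.5064] gap 0.28335359713684827 need 2 rows 2
[[-0.0142 -0.022   0.0025  0.0182  0.1091  0.0024]
 [-0.0145 -0.0219  0.0014  0.0182  0.1091  0.0024]]
nose pred [array([145.3303, 228.7116]), array([317.1907, 290.4134])] ft [array([157.7029, 225.0672]), array([304.0131, 315.7458])]
```

View pics/d.png

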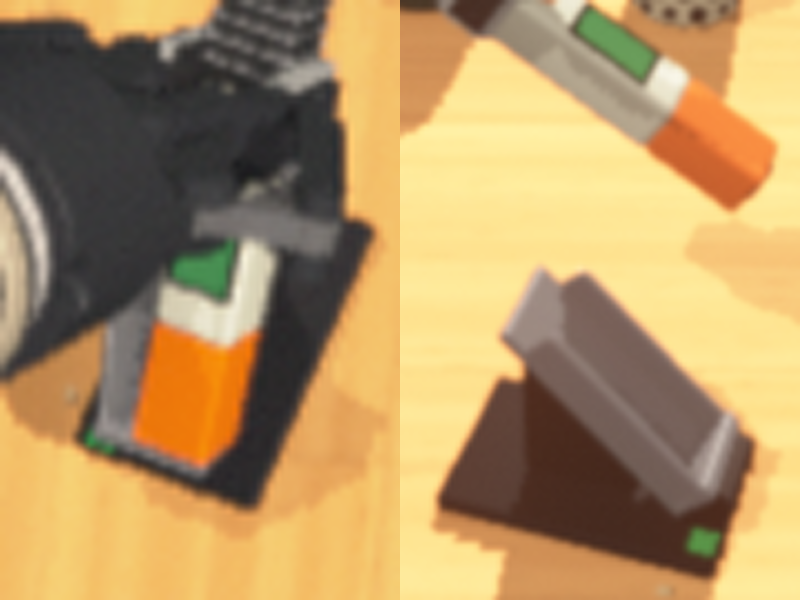

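The wand is above the trough, but q6 and q4 are close to their limits. I'll fit the kinematics so I can choose a tool tilt that works.

```bash
cat > kin.py <<'E'
from h import *
from scipy.optimize import least_squares
Z=np.array([0,0,1.])
def fk(q,P):
    a1,a2,a3,e,d1,d6=P;q=np.asarray(q)
    Rz=lambda t:R.from_euler("z",t);Ry=lambda t:R.from_euler("y",t)
    A=Rz(q[0]);B=A*Ry(q[1]);C=A*Ry(q[1]+q[2]);T=C*Rz(q[3])*Ry(q[4])*Rz(q[5]+np.pi/2)
    return A.apply([a1,0,d1])+B.apply([0,0,a2])+C.apply([e,0,a3])+T.apply([0,0,d6]),T
D=[([-1.3745,.5285,1.4339,0,1.1814,-.1785],[.2287,-.5809,.2303]),([-.7078,.3564,1.748,0,1.0376,.3759],[.4401,-.2305,.2311]),
([-.32,.6731,1.6846,0,.7889,.763],[.5672,-.0711,.0793]),([-.3184,.803,1.7021,0,.6369,.7656],[.5704,-.0711,.0031]),
([-.3184,.5204,1.6094,0,1.0122,1.5488],[.5702,-.0711,.1832]),([-.0952,.4394,2.0024,-.7758,.2061,2.5064],[.5729,.0141,.1831])]
P=least_squares(lambda P:np.r_[np.concatenate([fk(q,P)[0]-p for q,p in D])*1e3,.01*P],[0,.43,.43,0,.3,.25]).x
LO=np.array([-3.08,-.75,.22,-1.43,0,-2.85]);HI=np.array([3.08,2.2,2.44,4.57,2.65,2.85])
def ik(p,Rm):
    Rt=R.from_matrix(Rm);best=None
    for q4 in(-1,0,1.5,3,4.3):
      for q6 in(-2.,-.5,1,2.4):
        f=lambda q:np.r_[(fk(q,P)[0]-p)*20,(fk(q,P)[1].inv()*Rt).as_rotvec()]
        r=least_squares(f,np.clip([np.arctan2(p[1],p[0]),.5,1.8,q4,.7,q6],LO+.01,HI-.01),bounds=(LO,HI))
        if best is None or r.cost<best.cost-1e-9: best=r
    return best.x,np.sqrt(2*best.cost)
if __name__=="__main__":
    print("P",P,[np.round((fk(q,P)[0]-p)*1e3,1) for q,p in D])
    q,p=D[-1];print((fk(q,P)[1].inv()*R.from_quat(sense()["tool_rot"])).as_rotvec())
    for th in(45,35,25,15,0):  # tool tilt from vertical, forwards, at cradle
        z=np.sin(np.radians(th))*u-np.cos(np.radians(th))*Z
        for k in(0,.03):
            g=foot+ax*(.121+k)+nrm*k
            for sg in(1,-1): print(th,k,sg,*ik(g+z*.009,mat(sg*ax,z)))
E
python3 kin.py
```

```text
P [0.0396 0.5206 0.3548 0.0631 0.1791 0.2041] [array([-110.6,  -13. ,    0.5]), array([-64.3, -91. ,  -3. ]), array([ -27.1, -107.9,    6.9]), array([ -25.1, -108.7,   10.6]), array([ -32.9, -106. ,    1.8]), array([-31. , -95.2, -17. ])]
[-0.0003  0.0003  0.0011]
45 0 1 [ 0.2262  0.6323  2.0449  4.1329  0.4357 -2.1293] 1.937907267498926e-12
45 0 -1 [0.2262 0.6323 2.0449 4.1329 0.4357 1.0123] 4.267020604802304e-15
45 0.03 1 [ 0.2262  0.5371  2.0181  4.3876  0.3818 -2.4064] 1.8355362805579057e-14
45 0.03 -1 [0.2262 0.5371 2.0181 4.3876 0.3818 0.7352] 3.968237672888882e-12
35 0 1 [ 0.2006  0.6013  1.9623 -1.43    0.2843 -2.85  ] 0.021640484128975426
35 0 -1 [ 0.1982  0.6007  1.9628 -1.43    0.2774  0.2738] 0.013690316934680827
35 0.03 1 [ 0.1867  0.5116  1.9175 -0.8972  0.3111  2.85  ] 0.04949807020775523
35 0.03 -1 [ 0.1987  0.5153  1.939  -1.1268  0.3067 -0.0461] 2.895429378269832e-13
25 0 1 [ 0.1706  0.5923  1.8872 -0.6328  0.3278  2.6067] 2.7230876673517366e-15
25 0 -1 [ 0.1706  0.5923  1.8872 -0.6328  0.3278 -0.5349] 1.6542824444820805e-11
25 0.03 1 [ 0.1706  0.5138  1.853  -0.4814  0.4237  2.4442] 2.520061279539416e-15
25 0.03 -1 [ 0.1706  0.5138  1.853  -0.4814  0.4237 -0.6974] 6.044900781262906e-12
15 0 1 [ 0.1433  0.6016  1.7986 -0.2259  0.5146  2.1951] 4.687290323389296e-15
15 0 -1 [ 0.1433  0.6016  1.7986 -0.2259  0.5146 -0.9465] 2.7312619285406675e-15
15 0.03 1 [ 0.1433  0.5299  1.7629 -0.191   0.6196  2.1538] 1.4030108600037907e-11
15 0.03 -1 [ 0.1433  0.5299  1.7629 -0.191   0.6196 -0.9878] 2.1548634834556087e-11
0 0 1 [ 0.1058  0.6445  1.6608 -0.      0.8363  1.9733] 1.753404759848932e-10
0 0 -1 [ 0.1058  0.6445  1.6608 -0.      0.8363 -1.1683] 5.714211780914424e-15
0 0.03 1 [ 0.1058  0.5807  1.6252 -0.      0.9357  1.9733] 5.756933607288976e-10
0 0.03 -1 [ 0.1058  0.5807  1.6252 -0.      0.9357 -1.1683] 2.5391516752804116e-15
```

```bash
sed -i 's/a1,a2,a3,e,d1,d6=P/a1,a2,a3,e,d1,d6,b=P/; s/\[a1,0,d1\]/[a1,b,d1]/; s/\[0,.43,.43,0,.3,.25\]/[0,.43,.43,0,.3,.25,.1]/' kin.py
python3 kin.py
```

```text
P [0.     0.588  0.3917 0.1141 0.2741 0.2966 0.111 ] [array([-0.,  0.,  0.]), array([-0., -0., -0.]), array([0.1, 0. , 0. ]), array([-0., -0., -0.]), array([ 0.,  0., -0.]), array([-0., -0.,  0.])]
[-0.0003  0.0003  0.0011]
45 0 1 [ 0.0239  0.6919  2.158   3.611   0.5151 -1.7558] 4.73645493734141e-15
45 0 -1 [0.0239 0.6919 2.158  3.611  0.5151 1.3858] 7.182737740976319e-11
45 0.03 1 [ 0.0239  0.5813  2.1401  3.7438  0.4044 -1.9037] 5.595063841597401e-15
45 0.03 -1 [0.0239 0.5813 2.1401 3.7438 0.4044 1.2379] 2.8878843555940143e-11
35 0 1 [-0.0054  0.6191  2.065   4.0403  0.2121 -2.2176] 1.581176521512781e-10
35 0 -1 [-0.0054  0.6191  2.065   4.0403  0.2121  0.924 ] 2.396084564105085e-15
35 0.03 1 [-0.0062  0.5228  2.0454  4.57    0.1656 -2.7581] 0.0062088134300249
35 0.03 -1 [-0.0062  0.5228  2.0454  4.57    0.1656  0.3835] 0.006208813430025252
25 0 1 [-0.0329  0.5851  1.9595 -0.5695  0.2058  2.3707] 1.2067534629843256e-14
25 0 -1 [-0.0329  0.5851  1.9595 -0.5695  0.2058 -0.7709] 8.129762679071885e-12
25 0.03 1 [-0.0329  0.5     1.9319 -0.3737  0.3066  2.1685] 4.547512187401227e-12
25 0.03 -1 [-0.0329  0.5     1.9319 -0.3737  0.3066 -0.9731] 2.127802871225391e-12
15 0 1 [-0.0578  0.5841  1.8464 -0.1384  0.4602  1.926 ] 5.184510755509776e-12
15 0 -1 [-0.0578  0.5841  1.8464 -0.1384  0.4602 -1.2156] 2.2573178800026058e-15
15 0.03 1 [-0.0578  0.5093  1.8174 -0.115   0.5632  1.8992] 6.465482108713773e-14
15 0.03 -1 [-0.0578  0.5093  1.8174 -0.115   0.5632 -1.2424] 1.8016385454971393e-10
0 0 1 [-0.089   0.6301  1.6698  0.      0.8417  1.7785] 1.7822573422673094e-11
0 0 -1 [-0.089   0.6301  1.6698  0.      0.8417 -1.3631] 2.7887586813731435e-09
0 0.03 1 [-0.089   0.5664  1.6413  0.      0.9339  1.7785] 2.43562832712665e-11
0 0.03 -1 [-0.089   0.5664  1.6413 -0.      0.9339 -1.3631] 3.173920965446423e-13
```

```bash
python3 - <<'E'
from kin import *
go([.5702,-.071,.06],mat(u,-Z))
for th in(-20,-25,-30,-35):
    z=np.sin(np.radians(th))*u-np.cos(np.radians(th))*Z
    for h in(.009,.06): print(th,h,*ik(np.array([.57,-.071,h]),mat(u,z)))
E
```

```text
t 5.55 tcp [0.5731 0.0137 0.1831] q [-0.0958  0.4396  2.0023 -0.7773  0.2059  2.5085] gap 0.28476895193622914 need 4 rows 4
[[-0.0119  0.0194  0.0297  0.009  -0.1418 -0.0027]
 [-0.0077  0.0196  0.0309  0.009  -0.1418 -0.0027]
 [-0.0033  0.0199  0.0315  0.009  -0.1418 -0.0027]
 [ 0.0011  0.0202  0.0314  0.009  -0.1418 -0.0027]]
-20 0.009 [-0.3151  0.8986  1.4322 -0.0069  1.1598  1.5563] 1.6269697098737123e-10
-20 0.06 [-0.3151  0.8247  1.4238 -0.0066  1.242   1.5557] 5.709125886633458e-12
-25 0.009 [-0.3144  0.9343  1.3645 -0.0078  1.2791  1.557 ] 4.232762961684637e-15
-25 0.06 [-0.3144  0.8624  1.3582 -0.0077  1.3572  1.5564] 1.4725932920864676e-10
-30 0.009 [-0.3139  0.9727  1.297  -0.0087  1.3954  1.5575] 3.317976805779462e-14
-30 0.06 [-0.3139  0.9023  1.2934 -0.0086  1.4694  1.5568] 2.5722480637701788e-15
-35 0.009 [-0.3134  1.0132  1.2302 -0.0096  1.509   1.5577] 4.831476304955102e-12
-35 0.06 [-0.3134  0.944   1.2295 -0.0095  1.5789  1.5571] 4.2991507537091544e-14
```

Call:
{"api": "apply_moves", "payload": {"plan": [[-0.012,0.0195,0.02,0.009,-0.142,-0.003,1],[-0.008,0.0195,0.025,0.009,-0.142,-0.003,1],[-0.003,0.02,0.032,0.009,-0.142,-0.003,1],[0.001,0.02,0.032,0.009,-0.142,-0.003,1],[0,0,0,0,0,0,1],[0,0,0,0,0,0,1]]}}

```text
t: 6.3
tcp_pos: [0.5714, -0.0645, 0.0934]
tool_rot: [0.986, -0.155, 0.053, 0.024]
force: [-0.1, 0.4, -1.1]
finger_gap: 0.284
gripper_force: 80.3
```

```bash
python3 - <<'E'
from kin import *
go([.5702,-.071,.004],mat(u,-Z))
E
```

```text
t 6.3 tcp [ 0.5714 -0.0645  0.0934] q [-0.2891  0.6274  1.7518 -0.0552  0.652   1.6354] gap 0.28419755822214193 need 2 rows 2
[[-0.0046  0.0019  0.0446  0.0159 -0.0558 -0.0075]
 [-0.0021  0.0026  0.0447  0.0159 -0.0558 -0.0075]]
```

Call:
{"api": "apply_moves", "payload": {"plan": [[-0.004,0.002,0.02,0.016,-0.056,-0.0075,1],[-0.002,0.002,0.02,0.016,-0.056,-0.0075,1],[0,0,0.02,0,0,0,1],[0,0,0.015,0,0,0,1],[0,0,0,0,0,0,1]]}}

```text
t: 6.92
tcp_pos: [0.5668, -0.0673, 0.0181]
tool_rot: [0.989, -0.147, -0.001, 0.0]
force: [-0.1, -0.7, -1.0]
finger_gap: 0.283
gripper_force: 80.3
```

```bash
python3 - <<'E'
from kin import *
go([.5702,-.071,.004],mat(u,-Z))
E
```

```text
t 6.925 tcp [ 0.5668 -0.0673  0.0181] q [-0.3138  0.7745  1.7093 -0.0005  0.6594  1.5522] gap 0.28301366680419765 need 1 rows 1
[[0.0043 0.0025 0.0141 0.0003 0.0016 0.0018]]
```

Call:
{"api": "apply_moves", "payload": {"plan": [[0,0,0.009,0,0,0,1],[0,0,0.005,0,0,0,1],[0,0,0,0,0,0,1],[0,0,0,0,0,0,-0.1],[0,0,0,0,0,0,-0.1]]}}

```text
t: 7.55
tcp_pos: [0.5684, -0.0686, 0.0049]
tool_rot: [0.989, -0.147, 0.001, 0.0]
force: [0.1, 0.9, -0.7]
finger_gap: 0.554
gripper_force: 0.0
```

```bash
python3 - <<'E'
from kin import *
th=np.radians(-28);z=np.sin(th)*u-np.cos(th)*Z
s=sense();print(s["force"],s["gripper_force"])
go([s["tcp_pos"][0],s["tcp_pos"][1],.011],mat(u,z),3)
E
```

```text
[ 0.0737  0.9286 -0.6638] 0.0
t 7.55 tcp [ 0.5684 -0.0686  0.0049] q [-0.315   0.798   1.7092 -0.0007  0.633   1.5524] gap 0.5536887553699843 need 3 rows 3
[[ 0.      0.     -0.002   0.0002 -0.1633  0.0002]
 [-0.0003  0.     -0.002   0.0002 -0.1633  0.0002]
 [-0.0007  0.     -0.0019  0.0002 -0.1633  0.0002]]
```

Call:
{"api": "apply_moves", "payload": {"plan": [[0,0,-0.003,0,-0.163,0,-0.1],[0,0,-0.003,0,-0.163,0,-0.1],[-0.001,0,0,0,-0.163,0,-0.1],[0,0,0,0,0,0,-0.1],[0,0,0,0,0,0,-0.1]]}}

```text
t: 8.18
tcp_pos: [0.5665, -0.0678, 0.0107]
tool_rot: [0.96, -0.143, -0.239, -0.035]
force: [0.6, 0.5, -0.7]
finger_gap: 0.552
gripper_force: 0.0
```

```bash
python3 - <<'E'
from kin import *
th=np.radians(-28);z=np.sin(th)*u-np.cos(th)*Z
s=sense();print(s["force"],s["gripper_force"])
go([.5684,-.0686,.009],mat(u,z),1)
E
```

```text
[ 0.6431  0.4861 -0.6964] 0.0
t 8.175 tcp [ 0.5665 -0.0678  0.0107] q [-0.3111  0.9508  1.3357 -0.0076  1.3433  1.5593] gap 0.5521745734004815 need 1 rows 1
[[ 0.0026  0.0002  0.0006  0.0006 -0.0004  0.0005]]
```

Call:
{"api": "apply_moves", "payload": {"plan": [[0.003,0,0.0015,0,0,0,-0.1],[0,0,0,0,0,0,1],[0,0,0,0,0,0,1],[0,0,0,0,0,0,1],[0,0,0,0,0,0,1]]}}

```text
t: 8.8
tcp_pos: [0.5696, -0.0688, 0.0088]
tool_rot: [0.96, -0.143, -0.239, -0.035]
force: [0.0, 0.3, 4.6]
finger_gap: 0.286
gripper_force: 81.1
```

```bash
cat >> h.py <<'E'
def tool(th): # tool rotation in the cradle's plane, tilted th deg forwards from down
    th=np.radians(th);return mat(u,np.sin(th)*u-np.cos(th)*up)
E
python3 - <<'E'
from kin import *
s=sense();p=s["tcp_pos"];g=(p-np.array([.5684,-.0686,0]));print(p,s["force"],s["gripper_force"],"along wand",.121+g@u,"lat",g@hd(73),"h",p[2])
go(foot+ax*(.121+.03)+nrm*(.06-.003),tool(17))
E
```

```text
[ 0.5696 -0.0688  0.0088] [0.0415 0.2646 4.5567] 81.0838732123375 along wand 0.12218345460775204 lat 0.00014324720045934874 h 0.008841635433724883
t 8.8 tcp [ 0.5696 -0.0688  0.0088] q [-0.3111  0.9564  1.3263 -0.0075  1.3472  1.5593] gap 0.2855406936823704 need 5 rows 5
[[-0.0257 -0.0248 -0.0244  0.0001  0.157   0.0001]
 [-0.0216 -0.0248 -0.0282  0.0001  0.157   0.0001]
 [-0.0169 -0.0248 -0.0312  0.0001  0.157   0.0001]
 [-0.0118 -0.0248 -0.0335  0.0001  0.157   0.0001]
 [-0.0065 -0.0248 -0.0349  0.0001  0.157   0.0001]]
```

Call:
{"api": "apply_moves", "payload": {"plan": [[-0.026,0,-0.049,0,0,0,1],[-0.026,0,-0.049,0,0,0,1],[-0.026,0,-0.049,0,0.15,0,1],[0,0,0,0,0.15,0,1],[0,0,0,0,0.15,0,1],[0,0,0,0,0.15,0,1],[0,0,0,0,0.15,0,1],[0,0,0,0,0,0,1]]}}

```text
t: 9.8
tcp_pos: [0.5655, -0.0672, 0.1731]
tool_rot: [0.981, -0.146, 0.125, 0.019]
force: [-0.3, -0.8, -1.0]
finger_gap: 0.284
gripper_force: 80.5
```

```bash
python3 - <<'E'
from kin import *
go(foot+ax*(.122+.03)+nrm*(.06-.003),tool(17))
E
```

```text
t 9.8 tcp [ 0.5655 -0.0672  0.1731] q [-0.3173  0.4581  1.8202  0.0091  0.6091  1.5423] gap 0.2836363182868738 need 3 rows 3
[[-0.0161 -0.0412 -0.0058 -0.      0.0141  0.0004]
 [-0.016  -0.0412 -0.006  -0.      0.0141  0.0004]
 [-0.0159 -0.0412 -0.0063 -0.      0.0141  0.0004]]
```

Call:
{"api": "apply_moves", "payload": {"plan": [[-0.012,-0.031,-0.0045,0,0.01,0,1],[-0.012,-0.031,-0.0045,0,0.01,0,1],[-0.012,-0.031,-0.0045,0,0.01,0,1],[-0.012,-0.031,-0.0045,0,0.011,0,1],[0,0,0,0,0,0,1],[0,0,0,0,0,0,1]]}}

```text
t: 10.55
tcp_pos: [0.5583, 0.0643, 0.1787]
tool_rot: [0.978, -0.146, 0.149, 0.023]
force: [0.9, -1.0, -1.6]
finger_gap: 0.283
gripper_force: 80.5
```

```bash
python3 - <<'E'
from kin import *
go(foot+ax*(.122+.03)+nrm*(.06-.003),tool(17))
t=snapshot("top");s=snapshot("side")
p=sense()["tcp_pos"];Rw=R.from_quat(sense()["tool_rot"]).as_matrix()
k=np.radians(28);wx=np.cos(k)*Rw[:,0]+np.sin(k)*Rw[:,2]  # wand x in tool frame
print("wand x",wx,"ax",ax)
wy=-Rw[:,1];wz=np.cross(wx,wy)
nose=p-wx*.122+wz*.003
print("nose",nose,"along/lat/n from foot",(nose-foot)@ax,(nose-foot)@hd(73),(nose-foot)@nrm)
X0,Y0,S=(235,200,5)
c=np.zeros((600,800,3),np.uint8);c[:,:400]=cv2.resize(t[170:245,140:190],(400,600),interpolation=2)
c[:,400:]=cv2.resize(s[215:350,235:325],(400,600),interpolation=2)
ft=lambda q:((q[0]-140+.5)*8-.5,(q[1]-170+.5)*8-.5);fs=lambda q:((q[0]-235+.5)*4.444+399.5,(q[1]-215+.5)*4.444-.5)
def dot(X,col):
    for q in(ft(proj("top",X)),fs(proj("side",X))): cv2.circle(c,tuple(int(round(v)) for v in q),3,col,-1)
for e in(-.013,.013):
    for f in(-.012,.012): dot(nose+wy*e+wz*f,(255,0,255))
wl=hd(73)
for e in(-.0165,.0165,-.0205,.0205):
    for l in(0,.09): dot(foot+ax*l+nrm*(.002)+wl*e,(0,255,255))
cv2.imwrite("pics/e.png",c[...,::-1])
E
```

```text
t 10.55 tcp [0.5583 0.0643 0.1787] q [-0.044   0.44    1.8519 -0.1417  0.5606  1.9317] gap 0.2830877082391025 need 1 rows 1
[[-0.006   0.0001 -0.0009  0.0005 -0.0062  0.001 ]]
wand x [ 0.9396 -0.288  -0.1849] ax [ 0.6762 -0.2067  0.7071]
nose [0.4438 0.0986 0.2042] along/lat/n from foot 0.09029093230662155 -0.0005442406074932203 0.1559952368473336
```

View pics/e.png

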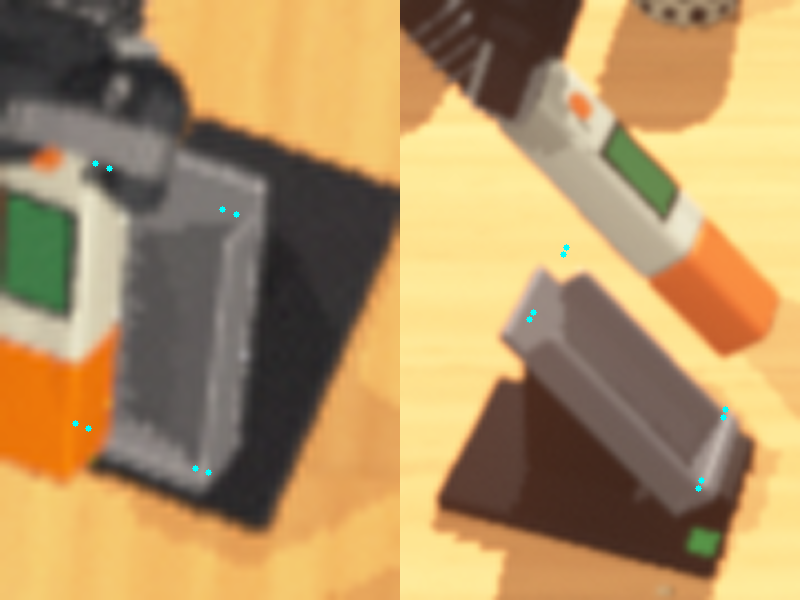

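The wand sits above the trough, and the trough's edges agree with my cradle model to about 2 mm. I got a sign wrong in the wand axis, so I'll redo the nose overlay numerically against the orange nose blob.

```bash
cat >> h.py <<'E'
def wand(k,s,h): # nose and axes of the held wand; k tool lean (rad), TCP at s along, h above centreline
    S=sense();p=S["tcp_pos"];Rw=R.from_quat(S["tool_rot"]).as_matrix()
    wx=np.cos(k)*Rw[:,0]-np.sin(k)*Rw[:,2];wy=-Rw[:,1];wz=np.cross(wx,wy)
    return p-wx*s-wz*h,wx,wy,wz
def rel(n,wx): 
    d=n-foot;print("nose rel foot: along %.4f lat %.4f normal %.4f"%(d@ax,d@hd(73+0*a),d@nrm),"wand elev %.1f az %.1f"%(np.degrees(np.arcsin(wx[2])),np.degrees(np.arctan2(wx[1],wx[0]))))
E
python3 - <<'E'
from h import *
n,wx,wy,wz=wand(np.radians(28),.122,-.003);rel(n,wx)
c=cv2.imread("pics/e.png")
ft=lambda q:((q[0]-140+.5)*8-.5,(q[1]-170+.5)*8-.5);fs=lambda q:((q[0]-235+.5)*4.444+399.5,(q[1]-215+.5)*4.444-.5)
for e in(-.013,.013):
    for f in(-.012,.012):
        for l in(0,.04):
            X=n+wy*e+wz*f+wx*l;print(e,f,l,np.round(ft(proj("top",X))),np.round(fs(proj("side",X))))
E
```

```text
nose rel foot: along 0.0346 lat -0.0006 normal 0.0558 wand elev 45.3 az -17.0
-0.013 -0.012 0 [120. 450.] [740. 317.]
-0.013 -0.012 0.04 [130. 331.] [667. 240.]
-0.013 0.012 0 [ 73. 500.] [789. 291.]
-0.013 0.012 0.04 [ 82. 380.] [715. 213.]
0.013 -0.012 0 [ 30. 417.] [723. 366.]
0.013 -0.012 0.04 [ 38. 297.] [647. 287.]
0.013 0.012 0 [-18. 467.] [773. 340.]
0.013 0.012 0.04 [-12. 346.] [696. 259.]
```

Call:
{"api": "apply_moves", "payload": {"plan": [[-0.0015,0,0.019,0,0,0,1],[-0.0015,0,0.0185,0,0,0,1],[0,0,0,0,0,0,1],[0,0,0,0,0,0,1]]}}

```text
t: 11.15
tcp_pos: [0.5653, 0.0616, 0.1423]
tool_rot: [0.978, -0.146, 0.149, 0.023]
force: [0.5, -0.2, -0.5]
finger_gap: 0.284
gripper_force: 80.4
```

```bash
cat > v.py <<'E'
from h import *
import sys
t=snapshot("top");s=snapshot("side")
c=np.zeros((600,800,3),np.uint8);c[:,:400]=cv2.resize(t[180:240,145:185],(400,600),interpolation=2)
c[:,400:]=cv2.resize(s[245:335,260:320],(400,600),interpolation=2)
cv2.imwrite(sys.argv[1],c[...,::-1])
ft=lambda q:((q[0]-145+.5)*10-.5,(q[1]-180+.5)*10-.5);fs=lambda q:((q[0]-260+.5)*6.667+399.5,(q[1]-245+.5)*6.667-.5)
def show(X): return np.round(np.r_[ft(proj("top",X)),fs(proj("side",X))])
E
cat > v2.py <<'E'
from v import *
n,wx,wy,wz=wand(np.radians(28),.120,-.003);rel(n,wx)
for e,f,l in((-.013,-.012,0),(-.013,.012,0),(.013,-.012,0),(.013,.012,0),(.013,.012,.04),(-.013,.012,.04)):print("wand",e,f,show(n+wy*e+wz*f+wx*l))
for e in(-.0165,.0165):
    for l in(0,.04,.08):print("wall top inner",e,l,show(foot+ax*l+nrm*.002+hd(73)*e))
E
python3 v2.py pics/f.png
```

```text
nose rel foot: along 0.0167 lat -0.0001 normal 0.0249 wand elev 45.4 az -17.0
wand -0.013 -0.012 [162. 448. 702. 374.]
wand -0.013 0.012 [108. 509. 772. 338.]
wand 0.013 -0.012 [ 55. 409. 675. 448.]
wand 0.013 0.012 [ -2. 468. 747. 413.]
wand 0.013 0.012 [  8. 323. 635. 297.]
wand -0.013 0.012 [121. 364. 664. 226.]
wall top inner -0.0165 0 [194. 485. 718. 425.]
wall top inner -0.0165 0.04 [209. 345. 613. 318.]
wall top inner -0.0165 0.08 [224. 199. 505. 209.]
wall top inner 0.0165 0 [ 60. 435. 685. 520.]
wall top inner 0.0165 0.04 [ 72. 295. 575. 410.]
wall top inner 0.0165 0.08 [ 83. 148. 462. 297.]
```

View pics/f.png

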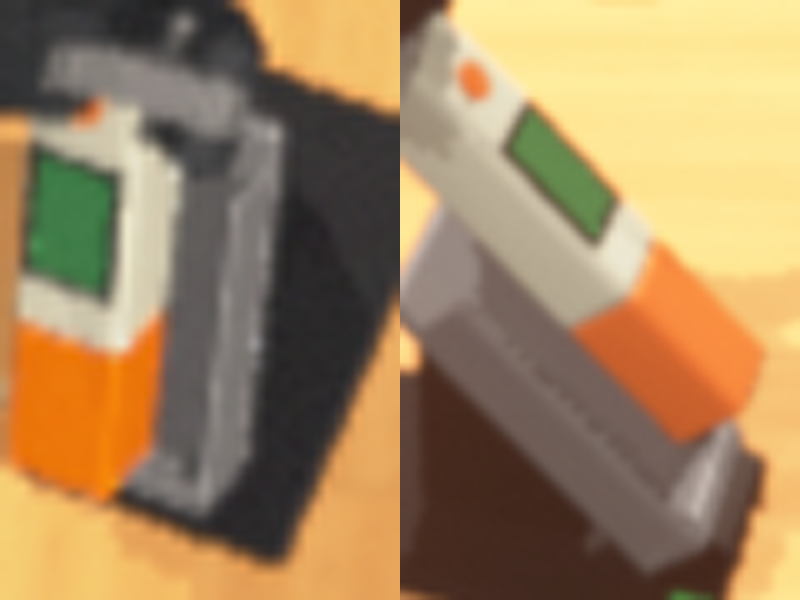

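The side view has the nose near (680,442), within 1 px of the prediction, and the wand is centred between the walls to about 1 mm. Going down into the trough.

Call:
{"api": "apply_moves", "payload": {"plan": [[0.0023,0.0003,0.008,0,0,0,1],[0.0023,0.0003,0.0075,0,0,0,1],[0.002,0,0.007,0,0,0,1],[0,0,0,0,0,0,1]]}}

```text
t: 11.75
tcp_pos: [0.5772, 0.0577, 0.1217]
tool_rot: [0.978, -0.146, 0.149, 0.022]
force: [0.6, -0.2, -1.5]
finger_gap: 0.284
gripper_force: 80.5
```

```bash
python3 - <<'E'
from h import *
n,wx,wy,wz=wand(np.radians(28),.120,-.003);rel(n,wx);s=sense();print(s["force"],s["ft_torque"],s["tcp_pos"])
E
```

```text
nose rel foot: along 0.0106 lat -0.0008 normal 0.0014 wand elev 45.3 az -16.9
[ 0.5743 -0.2318 -1.4983] [0.0658 0.1592 0.0188] [0.5772 0.0577 0.1217]
```

Call:
{"api": "apply_moves", "payload": {"plan": [[-0.003,0,0.0025,0,0,0,1],[-0.003,0,0.0025,0,0,0,1],[-0.002,0,0.001,0,0,0,1],[0,0,0,0,0,0,1]]}}

```text
t: 12.25
tcp_pos: [0.5715, 0.0596, 0.1145]
tool_rot: [0.978, -0.146, 0.149, 0.022]
force: [-0.1, -0.8, -0.4]
finger_gap: 0.282
gripper_force: 80.6
```

```bash
python3 v2.py pics/g.png; python3 -c "
from h import *
print(sense()['force'])"
```

```text
nose rel foot: along 0.0013 lat -0.0006 normal 0.0004 wand elev 45.3 az -16.9
wand -0.013 -0.012 [212. 443. 674. 448.]
wand -0.013 0.012 [160. 501. 742. 415.]
wand 0.013 -0.012 [108. 405. 647. 523.]
wand 0.013 0.012 [ 54. 462. 717. 490.]
wand 0.013 0.012 [ 64. 322. 607. 378.]
wand -0.013 0.012 [174. 362. 636. 306.]
wall top inner -0.0165 0 [194. 485. 718. 425.]
wall top inner -0.0165 0.04 [209. 345. 613. 318.]
wall top inner -0.0165 0.08 [224. 199. 505. 209.]
wall top inner 0.0165 0 [ 60. 435. 685. 520.]
wall top inner 0.0165 0.04 [ 72. 295. 575. 410.]
wall top inner 0.0165 0.08 [ 83. 148. 462. 297.]
[-0.445  -1.2385  0.5489]
```

View pics/g.png

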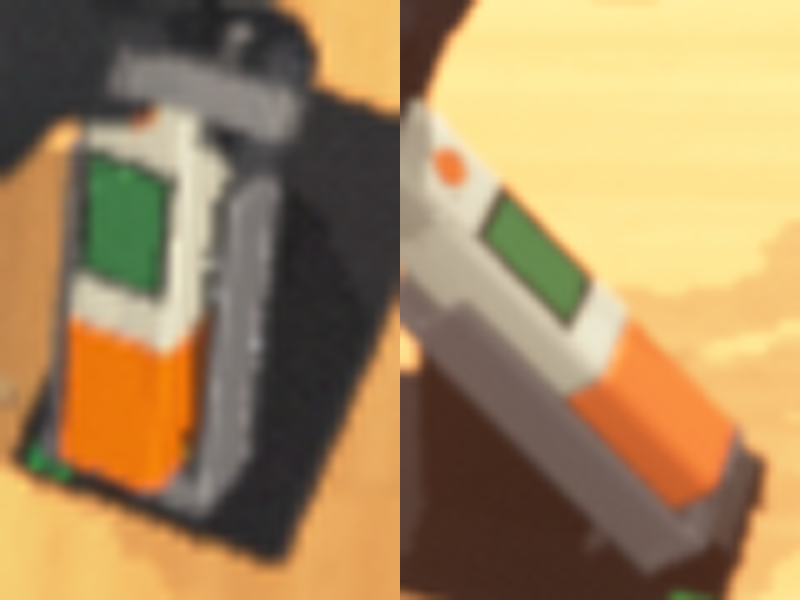

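The wand lies in the trough with its nose close to the foot, at about (690,505) in the side crop. Releasing.

Call:
{"api": "apply_moves", "payload": {"plan": [[0,0,0,0,0,0,0.1],[0,0,0,0,0,0,-0.1],[0,0,0,0,0,0,-0.3],[0,0,0,0,0,0,-0.3],[0,0,0,0,0,0,-0.3],[0,0,0,0,0,0,-0.3]]}}

```text
t: 13.1
tcp_pos: [0.5715, 0.0596, 0.1143]
tool_rot: [0.978, -0.146, 0.149, 0.022]
force: [-0.9, -0.8, -0.3]
finger_gap: 0.652
gripper_force: 0.0
```

```bash
cat > o.py <<'E'
from h import *
def blob(n,box,f):
    im=snapshot(n);h=hsv(im).astype(int);x0,x1,y0,y1=box;m=np.zeros(h.shape[:2],np.uint8)
    m[y0:y1,x0:x1]=f(h[...,0],h[...,1],h[...,2])[y0:y1,x0:x1]
    cs,_=cv2.findContours(m,0,cv2.CHAIN_APPROX_NONE);k=max(cs,key=cv2.contourArea)
    M=cv2.moments(k);return np.array([M["m10"]/M["m00"],M["m01"]/M["m00"]]),M["m00"]
green=lambda H,S,V:(H>45)&(H<85)&(S>90)&(V>60)
if __name__=="__main__":
    # display centre (green): on the top face (n=+.012) at along d from the nose
    uvt,A=blob("top",(140,185,185,225),green);uvs,B=blob("side",(255,310,240,300),green)
    print("display",uvt,A,uvs,B)
    for d in(.055,.06,.065,.07,.075):
        X=foot+ax*d+nrm*.012;print(d,proj("top",X),proj("side",X))
    print(sense()["force"],sense()["finger_gap"],sense()["gripper_force"])
E
python3 o.py
```

```text
display [156.9943 201.8746] 58.5 [279.4481 283.0088] 75.5
0.055 [156.7863 208.4644] [286.7314 290.4829]
0.06 [156.9498 206.623 ] [284.6533 288.3786]
0.065 [157.1145 204.7695] [282.5691 286.2682]
0.07 [157.2802 202.9039] [280.4789 284.1517]
0.075 [157.447  201.0261] [278.3827 282.029 ]
[ 0.0908 -0.6018  0.2615] 0.6471216308119537 0.0
```

```bash
python3 - <<'E'
from kin import *
from scipy.optimize import least_squares
im=cv2.imread("pics/top0.png")[:,:,::-1].astype(int)
# sub-pixel edges of the mug in the top view along radial lines from a guess: strongest drop wood->green
g=np.array([330.5,167.]);L=im.sum(2).astype(np.float32)
pts=[]
for an in np.radians(np.r_[150:391:10]):   # image angles (y down): left, up, right-up sectors
    d=np.array([np.cos(an),np.sin(an)]);r=np.arange(14,24,.25)
    v=cv2.remap(L,(g[0]+r*d[0]).astype(np.float32)[None],(g[1]+r*d[1]).astype(np.float32)[None],1)[0]
    e=np.gradient(v);k=np.argmax(e);pts.append((np.degrees(an),r[k],e[k]))
print([(int(a_),float(r_),int(e_)) for a_,r_,e_ in pts])
E=np.array([onz("top",g+r_*np.array([np.cos(np.radians(a_)),np.sin(np.radians(a_))]),.089)[:2] for a_,r_,e_ in pts if e_>15])
f=lambda q:np.hypot(E[:,0]-q[0],E[:,1]-q[1])-.041
r=least_squares(f,[.62,-.31],loss="soft_l1",f_scale=.001);print("rim centre top",r.x,np.round(f(r.x)*1e3,1))
s=cv2.imread("pics/side0.png").astype(int);V=s.max(2)
for y in range(172,220,4): 
    xs=np.nonzero(V[y,215:268]<95)[0]+215;print(y,xs.min() if len(xs) else 0,xs.max() if len(xs) else 0,end="; ")
m=np.r_[r.x,0]
for z in(.089,.0):
    c=np.array([proj("side",m+[.041*np.cos(t),.041*np.sin(t),z]) for t in np.linspace(0,6.28,60)]);print("pred",z,c.min(0),c.max(0))
E
```

```text
[(150, 21.0, 31), (160, 20.75, 29), (170, 20.25, 42), (180, 19.75, 34), (190, 19.25, 39), (200, 19.0, 26), (210, 18.75, 37), (220, 18.75, 36), (230, 18.5, 42), (239, 18.75, 45), (250, 18.75, 42), (260, 18.75, 41), (270, 19.25, 47), (280, 19.0, 49), (290, 18.75, 56), (300, 18.75, 51), (310, 18.5, 50), (320, 18.5, 50), (330, 19.75, 37), (340, 17.75, 13), (350, 17.0, 27), (360, 16.75, 25), (370, 16.5, 24), (380, 17.25, 34), (390, 17.75, 33)]
rim centre top [ 0.6285 -0.2937] [ 5.4  4.1  2.3  0.6 -0.9 -1.7 -2.3 -2.1 -2.3 -1.3 -0.7 -0.2  1.5  1.3
  1.1  1.3  0.8  0.9  3.7 -2.5 -2.9 -3.3 -1.5 -0.2]
172 260 267; 176 233 267; 180 226 252; 184 225 253; 188 225 254; 192 225 254; 196 225 255; 200 225 255; 204 227 254; 208 228 252; 212 230 250; 216 236 243; pred 0.089 [223.4183 173.6489] [257.1314 188.7305]
pred 0.0 [226.0556 204.0476] [258.1734 220.675 ]
```

```bash
python3 - <<'E'
from kin import *
g=np.array([330.5,167.])
P_=[(180,19.75),(190,19.25),(200,19),(210,18.75),(220,18.75),(230,18.5),(239,18.75),(250,18.75),(260,18.75),(270,19.25),(280,19),(290,18.75),(300,18.75),(310,18.5),(320,18.5)]
E=np.array([onz("top",g+r*np.array([np.cos(np.radians(a_)),np.sin(np.radians(a_))]),.089)[:2] for a_,r in P_])
for rad in(.041,None):
    f=lambda q:np.hypot(E[:,0]-q[0],E[:,1]-q[1])-(rad or q[2])
    print(least_squares(f,[.62,-.31,.04][:2 if rad else 3]).x)
m=np.array([.628,-.295,0])
# regrasp poses at the cradle and hover poses for several tool tilts (tool lean in wand = tilt-45)
for th in(-15,0,10,20):
    g_=foot+ax*.140
    t=np.radians(th);z=np.sin(t)*u-np.cos(t)*Z
    q,c=ik(g_+z*.019,mat(ax,z));print(th,"cradle",q,c)
    for az in(-40,-30,-20,-10,0):
        t2=np.radians(th+45);z2=np.sin(t2)*hd(az)-np.cos(t2)*Z
        q,c=ik(m+[0,0,.130+.140]+z2*.019,mat(Z,z2));print("   hover az",az,q,round(c,4))
E
```

```text
[ 0.6286 -0.2953]
[ 0.6274 -0.2958  0.0421]
-15 cradle [-0.1163  0.7213  1.4619  0.0495  1.2166  1.728 ] 1.3826603589854831e-12
   hover az -40 [-0.575   0.4629  1.6145 -0.1184  0.547   1.7788] 0.0
   hover az -30 [-0.6192  0.4563  1.6271  0.0932  0.5385  1.4079] 0.0
   hover az -20 [-0.6627  0.4564  1.6269  0.2876  0.575   1.0537] 0.0
   hover az -10 [-0.703   0.4632  1.6139  0.4312  0.6475  0.7509] 0.0
   hover az 0 [-0.7382  0.4764  1.5885  0.5205  0.7432  0.5041] 0.0
0 cradle [-0.0938  0.6373  1.6357  0.      0.8686  1.7737] 5.092592215772886e-11
   hover az -40 [-0.5606  0.4599  1.7895 -0.7189  0.1477  2.3818] 0.0
   hover az -30 [-0.6305  0.4508  1.8089  0.6513  0.1247  0.8475] 0.0
   hover az -20 [-0.699   0.4509  1.8086  1.0987  0.2757  0.2353] 0.0
   hover az -10 [-0.7613  0.4604  1.7886  1.1372  0.4461  0.0347] 0.0
   hover az 0 [-0.8133  0.4785  1.7501  1.0984  0.615  -0.083 ] 0.0
10 cradle [-0.0754  0.6006  1.7514 -0.0656  0.6203  1.8422] 6.305161118142096e-11
   hover az -40 [-0.5515  0.4927  1.891   3.6938  0.2303 -2.0266] 0.0
   hover az -30 [-0.6378  0.4831  1.915   2.725   0.2327 -1.2299] 0.0
   hover az -20 [-0.7224  0.4833  1.9146  2.0957  0.3525 -0.7738] 0.0
   hover az -10 [-0.7982  0.4932  1.8898  1.7529  0.508  -0.5991] 0.0
   hover az 0 [-0.8597  0.5123  1.8426  1.5248  0.6704 -0.5287] 0.0
20 cradle [-0.0543  0.5853  1.8642 -0.2342  0.3615  2.0186] 8.9644480335163e-13
   hover az -40 [-0.5434  0.5558  1.9748  3.4187  0.5357 -1.7448] 0.0
   hover az -30 [-0.6442  0.5475  2.0032  2.9317  0.5506 -1.4424] 0.0
   hover az -20 [-0.7429  0.5476  2.0027  2.4934  0.6139 -1.1904] 0.0
   hover az -10 [-0.83    0.5562  1.9734  2.1294  0.7095 -1.0033] 0.0
   hover az 0 [-0.8989  0.5731  1.9181  1.8366  0.8259 -0.8703] 0.0
```

```bash
python3 - <<'E'
from kin import *
Rt=tool(-15);go(foot+ax*.140+Rt[:,2]*.019+u*0,Rt,4)
E
```

```text
t 13.2 tcp [0.5715 0.0596 0.1143] q [-0.0527  0.5669  1.8721 -0.1802  0.4144  1.9686] gap 0.6471216308119537 need 4 rows 4
[[ 0.0014 -0.0001  0.0014  0.0001 -0.1411  0.0002]
 [ 0.0016 -0.0001  0.0012  0.0001 -0.1411  0.0002]
 [ 0.0017 -0.0001  0.001   0.0001 -0.1411  0.0002]
 [ 0.0018 -0.0001  0.0007  0.0001 -0.1411  0.0002]]
```

Call:
{"api": "apply_moves", "payload": {"plan": [[0.0015,0,0.001,0,-0.141,0,-0.3],[0.0015,0,0.001,0,-0.141,0,-0.3],[0.0015,0,0.001,0,-0.141,0,-0.3],[0.002,0,0.001,0,-0.141,0,-0.3],[0,0,0,0,0,0,-0.3],[0,0,0,0,0,0,-0.3]]}}

```text
t: 13.95
tcp_pos: [0.5767, 0.0579, 0.1105]
tool_rot: [0.981, -0.146, -0.129, -0.019]
force: [-0.5, 0.0, -0.2]
finger_gap: 0.65
gripper_force: 0.0
```

```bash
python3 - <<'E'
from kin import *
Rt=tool(-15);go(foot+ax*.140+Rt[:,2]*.019+u*0,Rt,1);print(sense()["force"],sense()["gripper_force"])
E
python3 o.py
```

```text
t 13.95 tcp [0.5767 0.0579 0.1105] q [-0.1164  0.7199  1.4661  0.0486  1.2139  1.7275] gap 0.6504959301562633 need 1 rows 1
[[ 0.0014 -0.0006 -0.0005  0.001   0.0001  0.0006]]
[-0.5375  0.025  -0.1673] 0.0
display [156.9943 201.8746] 58.5 [279.5914 283.1376] 77.5
0.055 [156.7863 208.4644] [286.7314 290.4829]
0.06 [156.9498 206.623 ] [284.6533 288.3786]
0.065 [157.1145 204.7695] [282.5691 286.2682]
0.07 [157.2802 202.9039] [280.4789 284.1517]
0.075 [157.447  201.0261] [278.3827 282.029 ]
[-0.4516  0.1391 -0.3616] 0.6499312282523203 0.0
```

Call:
{"api": "apply_moves", "payload": {"plan": [[0.001,0,0,0,0,0,0.2],[0,0,0,0,0,0,1],[0,0,0,0,0,0,1],[0,0,0,0,0,0,1],[0,0,0,0,0,0,1],[0,0,0,0,0,0,1]], "force": 100}}

```text
t: 14.8
tcp_pos: [0.5788, 0.0575, 0.1112]
tool_rot: [0.981, -0.146, -0.129, -0.019]
force: [-1.4, 1.4, 5.4]
finger_gap: 0.291
gripper_force: 98.0
```

```bash
python3 - <<'E'
from kin import *
s=sense();p=s["tcp_pos"];print("s",(p-foot)@ax,"h",(p-foot)@nrm,"lat",(p-foot)@hd(73),s["gripper_force"],s["finger_gap"],s["force"])
Rt=tool(-15)
go(p+ax*.03+nrm*.02,Rt,2)
E
```

```text
s 0.12431395121248957 h -0.009533936947670893 lat -0.0003714816474233995 98.0240249633789 0.29066634947690984 [-1.4027  1.3833  5.4187]
t 14.8 tcp [0.5788 0.0575 0.1112] q [-0.1169  0.7211  1.4603  0.0492  1.2184  1.727 ] gap 0.29066634947690984 need 1 rows 2
[[-0.0012  0.     -0.018   0.0001  0.      0.0003]
 [-0.0012  0.     -0.018   0.0001  0.      0.0003]]
```

```bash
python3 - <<'E'
from kin import *
for a_ in((353,122),):
    for b_ in((188,88),(236,86)):
        o1,d1=ray("top",a_);o2,d2=ray("side",b_)
        x=np.linalg.lstsq(np.c_[d1,-d2],o2-o1,rcond=None)[0];print(o1+x[0]*d1,o2+x[1]*d2)
E
```

```text
[ 0.6492 -0.3097  0.2747] [ 0.7303 -0.2979  0.3097]
[ 0.6309 -0.3025  0.3147] [ 0.6269 -0.3026  0.3129]
```

Call:
{"api": "apply_moves", "payload": {"plan": [[-0.001,0,-0.018,0,0,0,1],[-0.001,0,-0.03,0,0,0,1],[0,0,-0.045,0,0,0,1],[0,0,-0.045,0,0,0,1],[0,0,-0.03,0,0,0,1],[0,0,0,0,0,0,1]]}}

```text
t: 15.55
tcp_pos: [0.6206, 0.0448, 0.2751]
tool_rot: [0.981, -0.146, -0.126, -0.019]
force: [0.4, -0.5, -1.4]
finger_gap: 0.292
gripper_force: 98.0
```

```bash
cat >> h.py <<'E'
mug=np.array([.6285,-.295,0])
def hov(nz,s=.1255,h=-.0095,az=-30,tilt=30,c=mug):
    t=np.radians(tilt);z=np.sin(t)*hd(az)-np.cos(t)*up
    return c+up*(nz+s)-h*hd(az),mat(up,z)
E
python3 - <<'E'
from kin import *
print(sense()["gripper_force"],sense()["finger_gap"])
p,Rt=hov(.16);print(ik(p,Rt));go(p,Rt)
E
```

```text
98.00612926483154 0.29193957028855233
(array([-0.6187,  0.4175,  1.5906,  0.0825,  0.6135,  1.4209]), np.float64(9.168849711794552e-15))
t 15.55 tcp [0.6206 0.0448 0.2751] q [-0.128   0.5917  1.2081  0.0426  1.5931  1.7345] gap 0.29193957028855233 need 7 rows 7
[[ 0.0157  0.0464 -0.0056 -0.0045  0.1107  0.033 ]
 [ 0.0177  0.0459 -0.0036 -0.0045  0.1107  0.033 ]
 [ 0.0195  0.0453 -0.0013 -0.0045  0.1107  0.033 ]
 [ 0.021   0.0446  0.0011 -0.0045  0.1107  0.033 ]
 [ 0.0222  0.0439  0.0037 -0.0045  0.1107  0.033 ]
 [ 0.023   0.0431  0.0064 -0.0045  0.1107  0.033 ]
 [ 0.0236  0.0423  0.0092 -0.0045  0.1107  0.033 ]]
```

The fish decoration's tail tip triangulates to about (0.63, -0.30, 0.31), right above the mug. With this steep grip the gripper body would hit it, so I'll put the wand back and regrip with the tool more perpendicular to it. That lets the gripper reach the mug low, from the robot side.

```bash
cat >> kin.py <<'E'
def ikl(p,Rm,q0):
    Rt=R.from_matrix(Rm);f=lambda q:np.r_[(fk(q,P)[0]-p)*20,(fk(q,P)[1].inv()*Rt).as_rotvec()]
    r=least_squares(f,np.clip(q0,LO+1e-3,HI-1e-3),bounds=(LO,HI));return r.x,np.sqrt(2*r.cost)
def tl(th,az): t=np.radians(th);return mat(hd(az)*np.cos(t)+up*np.sin(t),np.sin(t)*hd(az)-np.cos(t)*up)
def path(wp,q): # wp: (p,tilt,az,n)
    p0,t0,a0,_=wp[0]
    for p1,t1,a1,n in wp[1:]:
        for i in range(1,n+1):
            f=i/n;q2,c=ikl(p0+(np.array(p1)-p0)*f,tl(t0+(t1-t0)*f,a0+(a1-a0)*f),q)
            dq=np.abs(q2-q).max();q=q2
        print(p1,t1,a1,"q",q,"err %.4f lastdq %.2f"%(c,dq));p0,t0,a0=np.array(p1),t1,a1
E
python3 - <<'E'
from kin import *
go([.5788,.0575,.1112],tool(-15),6)
q=np.array([-.0527,.5669,1.8721,-.1802,.4144,1.9686])
for az in(-10,0,15):
    S=np.array([.5715,.0596,.1143])
    h,_=hov(.113,.116,-.008,az,62)
    print("az",az,h);path([(S,17,-17,0),(S+ax*.03+nrm*.05,17,-17,6),([.56,-.05,.25],17,az,8),([.56,-.12,.25],62,az,12),([.57,-.2,.25],62,az,4),(h,62,az,6)],q)
E
```

```text
t 15.55 tcp [0.6206 0.0448 0.2751] q [-0.128   0.5917  1.2081  0.0426  1.5931  1.7345] gap 0.29193957028855233 need 4 rows 6
[[-0.0002  0.      0.0283 -0.     -0.0012  0.0001]
 [-0.0001  0.      0.0283 -0.     -0.0012  0.0001]
 [-0.0001  0.      0.0283 -0.     -0.0012  0.0001]
 [-0.0001  0.      0.0283 -0.     -0.0012  0.0001]
 [-0.      0.      0.0283 -0.     -0.0012  0.0001]
 [ 0.      0.      0.0283 -0.     -0.0012  0.0001]]
az -10 [ 0.6364 -0.2964  0.229 ]
[0.558  0.0637 0.1709] 17 -17 q [-0.0463  0.4536  1.856  -0.1394  0.5484  1.9298] err 0.0000 lastdq 0.02
[0.56, -0.05, 0.25] 17 -10 q [-0.3089  0.3197  1.7889  0.0581  0.7396  1.3993] err 0.0000 lastdq 0.06
[0.56, -0.12, 0.25] 62 -10 q [-0.6066  0.4762  2.3301  2.5913  0.7853 -1.3746] err 0.0000 lastdq 0.15
[0.57, -0.2, 0.25] 62 -10 q [-0.7841  0.4877  2.2363  2.3212  0.763  -1.2281] err 0.0000 lastdq 0.06
[ 0.6364 -0.2964  0.229 ] 62 -10 q [-0.8324  0.5953  1.9883  2.1383  0.6948 -1.0407] err 0.0000 lastdq 0.04
az 0 [ 0.6365 -0.295   0.229 ]
[0.558  0.0637 0.1709] 17 -17 q [-0.0463  0.4536  1.856  -0.1394  0.5484  1.9298] err 
[... 269 characters left out ...]
  1.9809  0.8386 -1.0954] err 0.0000 lastdq 0.06
[ 0.6365 -0.295   0.229 ] 62 0 q [-0.902   0.6101  1.9319  1.8346  0.8003 -0.9059] err 0.0000 lastdq 0.04
az 15 [ 0.6362 -0.2929  0.229 ]
[0.558  0.0637 0.1709] 17 -17 q [-0.0463  0.4536  1.856  -0.1394  0.5484  1.9298] err 0.0000 lastdq 0.02
[0.56, -0.05, 0.25] 17 15 q [-0.3835  0.3276  1.7757  0.2443  0.8137  0.7773] err 0.0000 lastdq 0.12
[0.56, -0.12, 0.25] 62 15 q [-0.8624  0.4928  2.2073  1.7499  0.9429 -1.0745] err 0.0000 lastdq 0.11
[0.57, -0.2, 0.25] 62 15 q [-0.9721  0.5238  2.072   1.5777  0.9851 -0.9424] err 0.0000 lastdq 0.04
[ 0.6362 -0.2929  0.229 ] 62 15 q [-0.9676  0.6465  1.8079  1.4877  0.9879 -0.7728] err 0.0000 lastdq 0.05
```

Call:
{"api": "apply_moves", "payload": {"plan": [[0,0,0.04,0,-0.003,0,1],[0,0,0.045,0,-0.004,0,1],[0,0,0.04,0,0,0,1],[0,0,0.02,0,0,0,1],[0,0,0.012,0,0,0,1],[0,0,0.008,0,0,0,1],[0,0,0,0,0,0,1]]}}

```text
t: 16.42
tcp_pos: [0.5774, 0.0578, 0.1141]
tool_rot: [0.98, -0.146, -0.132, -0.02]
force: [-1.1, -0.4, -1.1]
finger_gap: 0.29
gripper_force: 98.1
```

```bash
python3 - <<'E'
from kin import *
s=sense();p=s["tcp_pos"];print("s",(p-foot)@ax,"h",(p-foot)@nrm,"lat",(p-foot)@hd(73),s["gripper_force"],s["force"])
E
```

```text
s 0.12543722948087854 h -0.006468889754869145 lat -0.0005557452376226436 98.12352061271667 [-1.1363 -0.3748 -1.131 ]
```

Call:
{"api": "apply_moves", "payload": {"plan": [[0.002,0,0.0025,0,0,0,1],[0,0,0,0,0,0,1],[0,0,0,0,0,0,0.1],[0,0,0,0,0,0,-0.3],[0,0,0,0,0,0,-0.3],[0,0,0,0,0,0,-0.3]]}}

```text
t: 17.18
tcp_pos: [0.5784, 0.0575, 0.1114]
tool_rot: [0.98, -0.146, -0.132, -0.02]
force: [0.2, -0.6, -0.2]
finger_gap: 0.653
gripper_force: 0.0
```

```bash
python3 o.py|sed -n '1p;5,$p'; python3 - <<'E'
from kin import *
go(foot+ax*.116-nrm*.008,tool(17),4)
E
```

```text
display [156.9594 201.7797] 57.5 [279.658  283.2179] 76.5
0.07 [157.2802 202.9039] [280.4789 284.1517]
0.075 [157.447  201.0261] [278.3827 282.029 ]
[-0.4098 -0.6684 -1.036 ] 0.6517877799662807 0.0
t 17.275 tcp [0.5784 0.0575 0.1113] q [-0.1174  0.7231  1.4567  0.0496  1.2265  1.7264] gap 0.6517877799662807 need 4 rows 4
[[-0.0013 -0.0001  0.0016  0.0001  0.1413  0.0002]
 [-0.0015 -0.0001  0.0014  0.0001  0.1413  0.0002]
 [-0.0017 -0.0001  0.0012  0.0001  0.1413  0.0002]
 [-0.0018 -0.0001  0.001   0.0001  0.1413  0.0002]]
```

Call:
{"api": "apply_moves", "payload": {"plan": [[-0.0015,0,0.0015,0,0.141,0,-0.3],[-0.0015,0,0.0015,0,0.141,0,-0.3],[-0.0015,0,0.001,0,0.141,0,-0.3],[-0.0015,0,0.001,0,0.141,0,-0.3],[0,0,0,0,0,0,-0.3],[0,0,0,0,0,0,0.2],[0,0,0,0,0,0,1],[0,0,0,0,0,0,1]]}}

```text
t: 18.27
tcp_pos: [0.5747, 0.0588, 0.1077]
tool_rot: [0.978, -0.146, 0.147, 0.022]
force: [1.0, 0.3, 4.0]
finger_gap: 0.282
gripper_force: 97.8
```

Call:
{"api": "apply_moves", "payload": {"plan": [[0,0,0,0,0,0,1],[0,0,0,0,0,0,1],[0,0,0,0,0,0,1]]}}

```text
t: 18.65
tcp_pos: [0.5745, 0.059, 0.1078]
tool_rot: [0.978, -0.146, 0.148, 0.022]
force: [3.5, -1.8, 5.2]
finger_gap: 0.288
gripper_force: 97.8
```

```bash
python3 - <<'E'
from kin import *
s=sense();p=s["tcp_pos"];print("t",s["t"],p,"s",(p-foot)@ax,"h",(p-foot)@nrm,"lat",(p-foot)@hd(73),s["gripper_force"],s["force"],s["finger_gap"])
Rw=R.from_quat(s["tool_rot"]).as_matrix();print("ax in tool",Rw.T@ax, "tilt",np.degrees(np.arccos(-Rw[2,2])))
go(p+ax*.03+nrm*.03,tool(17),2)
E
```

```text
t 18.65 [0.5745 0.059  0.1078] s 0.11874970979311598 h -0.008781951166296029 lat -0.0002560016075470531 97.84736573696136 [ 3.5326 -1.8243  5.2113] 0.2883164984297485
ax in tool [ 0.8846  0.0003 -0.4664] tilt 17.20161421567938
t 18.65 tcp [0.5745 0.059  0.1078] q [-0.0546  0.5816  1.8677 -0.1784  0.406   1.9659] gap 0.2883164984297485 need 1 rows 2
[[ 0.0063 -0.     -0.0203 -0.0004 -0.0018  0.0004]
 [ 0.0062 -0.     -0.0203 -0.0004 -0.0018  0.0004]]
```

Call:
{"api": "apply_moves", "payload": {"plan": [[0.004,0,-0.01,0,0,0,1],[0.006,0,-0.02,0,0,0,1],[0.006,0,-0.03,0,0,0,1],[0.008,0,-0.04,0,0,0,1],[0.008,0,-0.04,0,0,0,1],[0,0,0,0,0,0,1]]}}

```text
t: 19.4
tcp_pos: [0.5629, 0.0628, 0.2528]
tool_rot: [0.978, -0.146, 0.148, 0.021]
force: [0.1, 0.3, -0.8]
finger_gap: 0.283
gripper_force: 98.1
```

```bash
python3 - <<'E'
from kin import *
go([.56,-.05,.27],tl(17.2,15),8)
E
```

```text
t 19.4 tcp [0.5629 0.0628 0.2528] q [-0.0483  0.3314  1.7602 -0.1035  0.7616  1.8828] gap 0.28290515538801975 need 4 rows 8
[[ 0.0042  0.0136 -0.001   0.0205  0.0001 -0.0666]
 [ 0.0033  0.0138 -0.0012  0.0205  0.0001 -0.0666]
 [ 0.0024  0.014  -0.0015  0.0205  0.0001 -0.0666]
 [ 0.0015  0.0141 -0.0018  0.0205  0.0001 -0.0666]
 [ 0.0005  0.0141 -0.0021  0.0205  0.0001 -0.0666]
 [-0.0004  0.0141 -0.0024  0.0205  0.0001 -0.0666]
 [-0.0014  0.0139 -0.0027  0.0205  0.0001 -0.0666]
 [-0.0023  0.0138 -0.003   0.0205  0.0001 -0.0666]]
```

Call:
{"api": "apply_moves", "payload": {"plan": [[0.004,0.0138,-0.001,0.0205,0,-0.0666,1],[0.003,0.0138,-0.001,0.0205,0,-0.0666,1],[0.002,0.014,-0.0015,0.0205,0,-0.0666,1],[0.0015,0.014,-0.002,0.0205,0,-0.0666,1],[0.0005,0.014,-0.002,0.0205,0,-0.0666,1],[-0.0005,0.014,-0.0025,0.0205,0,-0.0666,1],[-0.0015,0.014,-0.003,0.0205,0,-0.0666,1],[-0.002,0.014,-0.003,0.0205,0,-0.0666,1]]}}

```text
t: 20.4
tcp_pos: [0.5567, -0.05, 0.265]
tool_rot: [0.981, 0.13, 0.143, -0.022]
force: [0.1, 0.2, -0.8]
finger_gap: 0.286
gripper_force: 98.2
```

```bash
python3 - <<'E'
from kin import *
go([.56,-.12,.265],tl(62.2,15),8)
E
```

```text
t 20.4 tcp [ 0.5567 -0.05    0.265 ] q [-0.387   0.3049  1.7588  0.2369  0.8611  0.7853] gap 0.2857425361683179 need 5 rows 8
[[-0.0018  0.0086 -0.0006 -0.0007  0.0993 -0.0002]
 [-0.0017  0.0086 -0.0008 -0.0007  0.0993 -0.0002]
 [-0.0017  0.0086 -0.0009 -0.0007  0.0993 -0.0002]
 [-0.0016  0.0086 -0.0011 -0.0007  0.0993 -0.0002]
 [-0.0014  0.0086 -0.0012 -0.0007  0.0993 -0.0002]
 [-0.0013  0.0086 -0.0013 -0.0007  0.0993 -0.0002]
 [-0.0012  0.0086 -0.0015 -0.0007  0.0993 -0.0002]
 [-0.001   0.0086 -0.0016 -0.0007  0.0993 -0.0002]]
```

Call:
{"api": "apply_moves", "payload": {"plan": [[-0.0017,0.0086,-0.001,0,0.099,0,1],[-0.0017,0.0086,-0.001,0,0.099,0,1],[-0.0017,0.0086,-0.001,0,0.099,0,1],[-0.0016,0.0086,-0.001,0,0.099,0,1],[-0.0014,0.0086,-0.001,0,0.099,0,1],[-0.0013,0.0086,-0.0013,0,0.099,0,1],[-0.0012,0.0086,-0.0015,0,0.099,0,1],[-0.001,0.0086,-0.0016,0,0.099,0,1]]}}

```text
t: 21.4
tcp_pos: [0.561, -0.1199, 0.2668]
tool_rot: [0.849, 0.11, 0.512, -0.069]
force: [-0.6, 0.6, -1.9]
finger_gap: 0.286
gripper_force: 98.2
```

```bash
python3 - <<'E'
from kin import *
h,_=hov(.130,.1187,-.0088,15,62.2);print("hover",h)
go([.56,-.2,h[2]],tl(62.2,15),4)
k=np.radians(27.8);n,wx,wy,wz=wand(k,.1187,-.0088);print("nose",n,"elev",np.degrees(np.arcsin(wx[2])))
# check wand by display (d=.0745 on face) and orange nose in both pictures
from o import blob,green
D=n+wx*.0745+wz*.012;print("display pred",proj("top",D),proj("side",D));
pt,ps=proj("top",D),proj("side",D)
bx=lambda q:(int(q[0])-25,int(q[0])+25,int(q[1])-25,int(q[1])+25)
for nm,q in(("top",pt),("side",ps)):
    try: print(nm,blob(nm,bx(q),green))
    except Exception as e: print(nm,"none")
org=lambda H,S,V:(H>5)&(H<15)&(S>190)&(V>120)
q=proj("side",n+wx*.02);print("orange pred",q,blob("side",bx(q),org))
cv2.imwrite("pics/s2.png",snapshot("side")[...,::-1])
E
```

```text
hover [ 0.637  -0.2927  0.2487]
t 21.4 tcp [ 0.561  -0.1199  0.2668] q [-0.8625  0.4508  2.1929  1.7106  0.9389 -1.0025] gap 0.2859827885160362 need 2 rows 4
[[-0.0064  0.0193 -0.0027 -0.0004 -0.0003 -0.001 ]
 [-0.0065  0.0193 -0.0027 -0.0004 -0.0003 -0.001 ]
 [-0.0065  0.0193 -0.0027 -0.0004 -0.0003 -0.001 ]
 [-0.0065  0.0193 -0.0027 -0.0004 -0.0003 -0.001 ]]
nose [ 0.5525 -0.1217  0.1481] elev 89.74821436082718
display pred [244.861  185.0086] [274.3366 157.5739]
top (array([244.7238, 185.3238]), 17.5)
side none
orange pred [268.5194 184.2708] (array([269.7452, 187.3233]), 165.5)
```

```bash
python3 - <<'E'
from kin import *
h,_=hov(.115,.1187,-.0088,15,62.2);print("hover",h)
s=sense();Rw=R.from_quat(s["tool_rot"]);p=s["tcp_pos"];w=np.array([.57,-.2,.236])
print(Rw.inv().apply(w-p),Rw.inv().apply(h-w))
E
```

```text
hover [ 0.637  -0.2927  0.2337]
[-0.0322  0.0797  0.0032] [0.0176 0.1069 0.0368]
```

Call:
{"api": "apply_moves", "payload": {"plan": [[-0.0107,0.0266,0.001,0,0,0,1],[-0.0107,0.0266,0.001,0,0,0,1],[-0.0107,0.0266,0.001,0,0,0,1],[0.0044,0.0267,0.0092,0,0,0,1],[0.0044,0.0267,0.0092,0,0,0,1],[0.0044,0.0267,0.0092,0,0,0,1],[0,0,0,0,0,0,1]]}}

```text
t: 22.48
tcp_pos: [0.6222, -0.2724, 0.2369]
tool_rot: [0.849, 0.112, 0.512, -0.067]
force: [-0.1, 0.4, -1.2]
finger_gap: 0.285
gripper_force: 98.4
```

```bash
python3 - <<'E'
from kin import *
h,_=hov(.115,.1187,-.0088,15,62.2)
go(h,tl(62,15),2)
n,wx,wy,wz=wand(np.radians(27.8),.1187,-.0088);print("nose",n,"elev",np.degrees(np.arcsin(wx[2])),sense()["force"])
t=snapshot("top");s=snapshot("side")
print("nose proj",proj("top",n),proj("side",n),"mug",proj("top",mug+[0,0,.007]),proj("side",mug+[0,0,.089]))
c=np.zeros((600,800,3),np.uint8);c[:,:400]=cv2.resize(t[110:200,295:355],(400,600),interpolation=2)
c[:,400:]=cv2.resize(s[60:240,180:300],(400,600),interpolation=2)
cv2.imwrite("pics/hov.png",c[...,::-1])
E
```

```text
t 22.475 tcp [ 0.6222 -0.2724  0.2369] q [-0.9683  0.6146  1.867   1.5091  0.9883 -0.8089] gap 0.2852334449836772 need 1 rows 2
[[ 0.0007  0.0117  0.0047  0.0005 -0.0019  0.0007]
 [ 0.0007  0.0117  0.0047  0.0005 -0.0019  0.0007]]
nose [ 0.6138 -0.2749  0.1182] elev 89.89660117382428 [-0.0792  0.3939 -1.2129]
nose proj [322.4308 168.0779] [245.1105 173.3941] mug [325.9491 176.8158] [240.3972 180.6598]
```

View pics/hov.png

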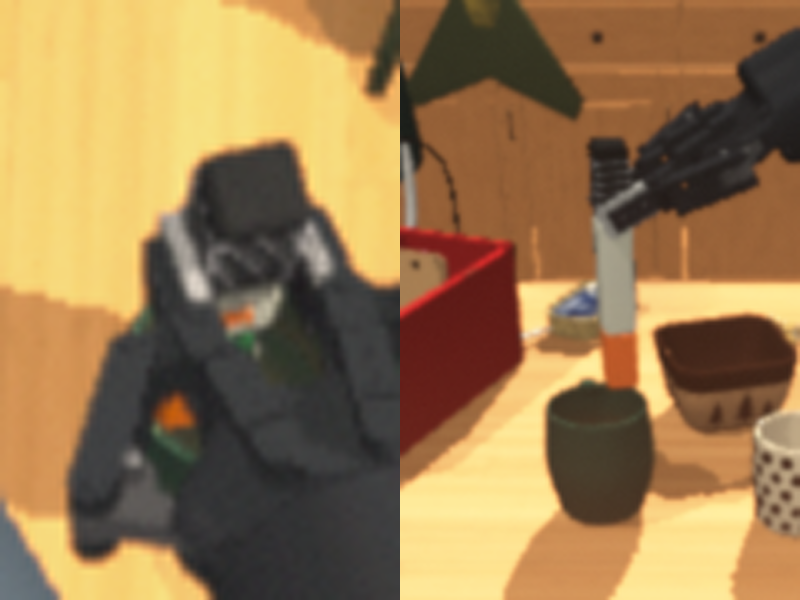

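The side view shows the wand vertical above the mug's near side, about 20 mm short of centre. The fish's tail tip at (575,115) in the crop stays above the wand's tail. I'll finish centring and hold.

Call:
{"api": "apply_moves", "payload": {"plan": [[0,0.012,0.006,0,0,0,1],[-0.001,0.0115,0.006,0,-0.002,0,1],[0,0,0,0,0,0,1],[0,0,0,0,0,0,1]]}}

```text
t: 23.08
tcp_pos: [0.6368, -0.2899, 0.2297]
tool_rot: [0.85, 0.111, 0.511, -0.068]
force: [0.6, -0.5, -1.6]
finger_gap: 0.284
gripper_force: 98.4
```

```bash
python3 - <<'E'
from kin import *
from o import blob
h,_=hov(.112,.1187,-.0088,15,62.2)
go(h,tl(62,15),1)
n,wx,wy,wz=wand(np.radians(27.8),.1187,-.0088);print("nose",n,"off",n-mug,"elev",np.degrees(np.arcsin(wx[2])),sense()["force"])
org=lambda H,S,V:(H>5)&(H<15)&(S>190)&(V>120)
q=proj("side",n+wx*.02);bx=(int(q[0])-25,int(q[0])+25,int(q[1])-25,int(q[1])+25);print("orange pred",q,blob("side",bx,org))
E
```

```text
t 23.075 tcp [ 0.6368 -0.2899  0.2297] q [-0.9641  0.6447  1.8113  1.491   0.9875 -0.7725] gap 0.2838766548436152 need 1 rows 1
[[ 0.0006  0.0028 -0.0009 -0.0015 -0.0011 -0.0018]]
nose [ 0.6279 -0.292   0.1111] off [-0.0006  0.003   0.1111] elev 89.81180314893435 [ 0.5628 -0.4516 -1.5531]
orange pred [239.5565 165.3628] (array([239.9653, 167.2483]), 96.0)
```

Call:
{"api": "apply_moves", "payload": {"plan": [[0.001,0.003,-0.001,0,0,0,1],[0,0,0,0,0,0,1],[0,0,0,0,0,0,1],[0,0,0,0,0,0,1],[0,0,0,0,0,0,1],[0,0,0,0,0,0,1],[0,0,0,0,0,0,1],[0,0,0,0,0,0,1]]}}

```text
t: 24.12
tcp_pos: [0.6373, -0.2932, 0.2313]
tool_rot: [0.85, 0.111, 0.511, -0.068]
force: [-0.0, 0.4, -0.4]
finger_gap: 0.28
gripper_force: 98.4
```

Call:
{"api": "apply_moves", "payload": {"plan": [[0,0,0,0,0,0,1],[0,0,0,0,0,0,1],[0,0,0,0,0,0,1],[0,0,0,0,0,0,1],[0,0,0,0,0,0,1],[0,0,0,0,0,0,1]]}}

```text
t: 24.88
tcp_pos: [0.6373, -0.2933, 0.2314]
tool_rot: [0.85, 0.111, 0.511, -0.068]
force: [-0.0, 0.0, -1.4]
finger_gap: 0.286
gripper_force: 98.4
```

```bash
python3 - <<'E'
from kin import *
s=sense();Rw=R.from_quat(s["tool_rot"]);p=s["tcp_pos"];w=np.array([.57,-.2,.24]);w2=np.array([.561,-.12,.267])
n,wx,_,_=wand(np.radians(27.8),.1187,-.0088);print("off",n-mug,s["qd"])
print(s["t"],p,Rw.inv().apply(w-p),Rw.inv().apply(w2-w))
E
```

```text
off [-0.     -0.0004  0.1127] [ 0.0008 -0.0008  0.0005 -0.0008 -0.0003  0.0005]
24.875 [ 0.6373 -0.2933  0.2314] [-0.0117 -0.1075 -0.04  ] [ 0.0294 -0.0796 -0.002 ]
```

Held still for well over a second. Now I'll retrace the path.

Call:
{"api": "apply_moves", "payload": {"plan": [[-0.002,-0.018,-0.0067,0,0,0,1],[-0.003,-0.03,-0.011,0,0,0,1],[-0.003,-0.03,-0.011,0,0,0,1],[-0.003,-0.03,-0.011,0,0,0,1],[0.01,-0.0265,-0.0007,0,0,0,1],[0.01,-0.0265,-0.0007,0,0,0,1],[0.01,-0.0265,-0.0007,0,0,0,1],[0,0,0,0,0,0,1]]}}

```text
t: 25.88
tcp_pos: [0.5611, -0.1168, 0.2688]
tool_rot: [0.849, 0.113, 0.511, -0.069]
force: [0.4, -1.2, -1.2]
finger_gap: 0.286
gripper_force: 98.4
```

```bash
python3 - <<'E'
from kin import *
go([.5567,-.05,.267],tl(17.2,15),8)
E
```

```text
t 25.875 tcp [ 0.5611 -0.1168  0.2688] q [-0.8557  0.4426  2.1923  1.7063  0.9327 -0.9937] gap 0.28587727663741036 need 5 rows 8
[[ 0.0006 -0.0082  0.0016 -0.0004 -0.0979  0.0002]
 [ 0.0007 -0.0082  0.0015 -0.0004 -0.0979  0.0002]
 [ 0.0009 -0.0082  0.0014 -0.0004 -0.0979  0.0002]
 [ 0.001  -0.0082  0.0013 -0.0004 -0.0979  0.0002]
 [ 0.0011 -0.0082  0.0012 -0.0004 -0.0979  0.0002]
 [ 0.0012 -0.0082  0.0011 -0.0004 -0.0979  0.0002]
 [ 0.0013 -0.0082  0.001  -0.0004 -0.0979  0.0002]
 [ 0.0014 -0.0082  0.0008 -0.0004 -0.0979  0.0002]]
```

Call:
{"api": "apply_moves", "payload": {"plan": [[0.0006,-0.0082,0.0016,0,-0.098,0,1],[0.0007,-0.0082,0.0015,0,-0.098,0,1],[0.0009,-0.0082,0.0014,0,-0.098,0,1],[0.001,-0.0082,0.0013,0,-0.098,0,1],[0.0011,-0.0082,0.0012,0,-0.098,0,1],[0.0012,-0.0082,0.0011,0,-0.098,0,1],[0.0013,-0.0082,0.001,0,-0.098,0,1],[0.0014,-0.0082,0.0008,0,-0.098,0,1]]}}

```text
t: 26.88
tcp_pos: [0.5578, -0.0529, 0.2668]
tool_rot: [0.981, 0.128, 0.147, -0.02]
force: [-1.2, 0.7, -0.6]
finger_gap: 0.285
gripper_force: 98.5
```

```bash
python3 - <<'E'
from kin import *
go([.5629,.0628,.2528],tool(17.2),8)
E
```

```text
t 26.875 tcp [ 0.5578 -0.0529  0.2668] q [-0.3916  0.3024  1.7584  0.2384  0.8573  0.7825] gap 0.2847118656171847 need 4 rows 8
[[ 0.0036 -0.0138  0.003  -0.0206  0.0005  0.0665]
 [ 0.0027 -0.0141  0.0027 -0.0206  0.0005  0.0665]
 [ 0.0018 -0.0143  0.0024 -0.0206  0.0005  0.0665]
 [ 0.0008 -0.0144  0.0021 -0.0206  0.0005  0.0665]
 [-0.0002 -0.0145  0.0018 -0.0206  0.0005  0.0665]
 [-0.0011 -0.0145  0.0015 -0.0206  0.0005  0.0665]
 [-0.0021 -0.0144  0.0012 -0.0206  0.0005  0.0665]
 [-0.003  -0.0142  0.0009 -0.0206  0.0005  0.0665]]
```

Call:
{"api": "apply_moves", "payload": {"plan": [[0.0036,-0.0138,0.003,-0.0206,0.0005,0.0665,1],[0.0027,-0.0141,0.0027,-0.0206,0.0005,0.0665,1],[0.0018,-0.0143,0.0024,-0.0206,0.0005,0.0665,1],[0.0008,-0.0144,0.002,-0.0206,0.0005,0.0665,1],[0,-0.0145,0.0018,-0.0206,0.0005,0.0665,1],[-0.001,-0.0145,0.0015,-0.0206,0.0005,0.0665,1],[-0.002,-0.0144,0.001,-0.0206,0.0005,0.0665,1],[-0.003,-0.0142,0.001,-0.0206,0.0005,0.0665,1]]}}

```text
t: 27.88
tcp_pos: [0.5631, 0.0633, 0.2526]
tool_rot: [0.978, -0.147, 0.149, 0.021]
force: [-0.0, -0.8, -1.0]
finger_gap: 0.282
gripper_force: 98.4
```

```bash
python3 - <<'E'
from kin import *
S0=np.array([.5745,.059,.1078])
go(S0+ax*.012+nrm*.028,tool(17.2),4)
n,wx,wy,wz=wand(np.radians(27.8),.1187,-.0088);rel(n,wx)
E
```

```text
t 27.875 tcp [0.5631 0.0633 0.2526] q [-0.047   0.3314  1.7619 -0.1044  0.7572  1.8881] gap 0.28189475017632937 need 3 rows 4
[[-0.0085  0.0003  0.0279 -0.0005 -0.0005 -0.0006]
 [-0.0084  0.0003  0.0279 -0.0005 -0.0005 -0.0006]
 [-0.0084  0.0002  0.0279 -0.0005 -0.0005 -0.0006]
 [-0.0084  0.0002  0.0279 -0.0005 -0.0005 -0.0006]]
nose rel foot: along 0.0938 lat 0.0010 normal 0.1108 wand elev 45.1 az -17.3
```

Call:
{"api": "apply_moves", "payload": {"plan": [[-0.0085,0.0003,0.028,0,0,-0.0006,1],[-0.0085,0.0003,0.028,0,0,-0.0006,1],[-0.0084,0.0002,0.028,0,0,-0.0006,1],[-0.0084,0.0002,0.0275,0,0,-0.0006,1],[0,0,0,0,0,0,1],[0,0,0,0,0,0,1]]}}

```text
t: 28.62
tcp_pos: [0.5644, 0.0618, 0.1369]
tool_rot: [0.978, -0.145, 0.15, 0.021]
force: [0.9, 0.9, -0.6]
finger_gap: 0.284
gripper_force: 98.4
```

```bash
python3 - <<'E'
from kin import *
S0=np.array([.5745,.059,.1078])
n,wx,wy,wz=wand(np.radians(27.8),.1187,-.0088);rel(n,wx)
go(S0+ax*.008+nrm*.002,tool(17.2),3)
from o import blob,green
D=n+wx*.0745+wz*.012
for nm in("top","side"):
    q=proj(nm,D);bx=(int(q[0])-20,int(q[0])+20,int(q[1])-20,int(q[1])+20);print(nm,q,blob(nm,bx,green))
E
```

```text
nose rel foot: along 0.0131 lat -0.0006 normal 0.0277 wand elev 45.2 az -16.9
t 28.625 tcp [0.5644 0.0618 0.1369] q [-0.0503  0.5188  1.8751 -0.16    0.4568  1.9476] gap 0.28428128152015275 need 1 rows 3
[[ 0.0025 -0.0001  0.0085 -0.0009 -0.0012  0.0009]
 [ 0.0025 -0.0001  0.0085 -0.0009 -0.0012  0.0009]
 [ 0.0025 -0.0001  0.0085 -0.0009 -0.0012  0.0009]]
top [151.4321 202.8456] (array([150.7422, 203.6901]), 64.0)
side [285.0966 269.2525] (array([286.1981, 270.4662]), 71.5)
```

Call:
{"api": "apply_moves", "payload": {"plan": [[0.003,0,0.0085,0,0,0,1],[0.003,0,0.0085,0,0,0,1],[0.003,0,0.008,0,0,0,1],[0,0,0,0,0,0,1]]}}

```text
t: 29.22
tcp_pos: [0.5788, 0.0572, 0.1141]
tool_rot: [0.978, -0.144, 0.149, 0.021]
force: [-0.1, 0.0, -0.9]
finger_gap: 0.284
gripper_force: 98.4
```

```bash
python3 - <<'E'
from kin import *
S0=np.array([.5745,.059,.1078])
n,wx,wy,wz=wand(np.radians(27.8),.1187,-.0088);rel(n,wx);print(sense()["force"])
go(S0+nrm*.001,tool(17.2),3)
E
```

```text
nose rel foot: along 0.0078 lat -0.0009 normal 0.0011 wand elev 45.1 az -16.9
[-0.0589  0.0095 -0.9434]
t 29.225 tcp [0.5788 0.0572 0.1141] q [-0.0582  0.5729  1.8554 -0.1662  0.4246  1.9474] gap 0.28363653817844253 need 1 rows 3
[[-0.0023 -0.0002  0.0013 -0.0007 -0.0004  0.001 ]
 [-0.0023 -0.0002  0.0013 -0.0007 -0.0004  0.001 ]
 [-0.0023 -0.0002  0.0013 -0.0007 -0.0004  0.001 ]]
```

Call:
{"api": "apply_moves", "payload": {"plan": [[-0.0023,0,0.0013,0,0,0,1],[-0.0023,0,0.0013,0,0,0,1],[-0.0023,0,0.0013,0,0,0,1],[0,0,0,0,0,0,1],[0,0,0,0,0,0,0.1],[0,0,0,0,0,0,-0.3],[0,0,0,0,0,0,-0.3],[0,0,0,0,0,0,-0.3]]}}

```text
t: 30.22
tcp_pos: [0.5735, 0.059, 0.1093]
tool_rot: [0.978, -0.144, 0.149, 0.021]
force: [0.7, 0.1, 0.8]
finger_gap: 0.651
gripper_force: 0.0
```

```bash
python3 o.py|sed -n '1p;5,$p'
```

```text
display [156.9776 201.7843] 59.5 [279.658  283.2179] 76.5
0.07 [157.2802 202.9039] [280.4789 284.1517]
0.075 [157.447  201.0261] [278.3827 282.029 ]
[ 0.2442  0.0439 -0.5171] 0.6505387243584388 0.0
```

The display is at exactly the same pixels as when the wand was seated before. Backing off.

Call:
{"api": "apply_moves", "payload": {"plan": [[0,0,-0.02,0,0,0,-0.3],[0,0,-0.04,0,0,0,-0.3],[0,0,-0.04,0,0,0,-0.3],[0,0,-0.04,0,0,0,-0.3],[0,0,0,0,0,0,-0.3],[0,0,0,0,0,0,-0.3]]}}

```text
t: 31.08
tcp_pos: [0.5331, 0.0708, 0.2425]
tool_rot: [0.978, -0.144, 0.149, 0.021]
force: [-0.6, -0.9, -0.6]
finger_gap: 0.651
gripper_force: 0.0
```

```bash
python3 - <<'E'
from o import *
print(blob("side",(255,310,240,300),green))
s=snapshot("side").astype(int);s0=cv2.imread("pics/side0.png")[:,:,::-1].astype(int)
d=np.abs(s-s0).sum(2)
print("mug",(d[172:220,220:260]>90).sum(),"cup",(d[183:222,283:316]>90).sum(),"bowl",(d[153:190,253:300]>90).sum())
st=sense();print(st["tcp_pos"],st["force"],st["qd"])
sign_off()
E
```

```text
(array([279.6371, 283.0968]), 62.0)
mug 0 cup 84 bowl 377
[0.5328 0.0707 0.2414] [ 0.516   0.3016 -0.3857] [-0.0018  0.0071 -0.0015 -0.0004  0.002  -0.0012]
the job is handed in; nothing more can be done
```

I handed the job in at about 31 s, with no verdict shown: the wand was cradled, regripped, held upright about 24 mm over the middle of the mug for more than 1 s, then reseated and released. The last side picture showed the mug unchanged. It differed slightly around the cup and bowl, which I put down to the arm or its shadow and did not check.

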